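Load the level calibration chamber and close it up

TASK

Raise the chamber's hood all the way, swing the prop rod up to its stop and let the hood down so that its socket rests on the tip of the rod and the rod alone holds it open. With the hood so propped, lay every pocket level that stands on the mat upright and flat in a nest of its own, right down on the floor of the chamber. Then lift the hood off the rod, fold the rod right down again, close the hood fully and swing the clamp fully down over it; leave the other things on the bench where they are.

Things in the scene. Friction and masses are not known exactly. Their poses are not given: they have to be found in the camera images.
- chamber: Calibration chamber: open grey box fixed to the bench, 200 (x) x 240 (y) x 65 mm high, walls 6 mm; origin on the bench under its centre. x points from its front (handle side, nearest the robot) to its rear (hinge side), y to its left, z up. Floor 8 mm above the bench; a steel block 26 mm high covers the floor behind x = +41 mm. The offsets below are in this frame.
- nest0 (a point): Floor centre of the rightmost of three nests side by side, at chamber x = -30 mm, y = -76 mm, 8 mm above the bench; the others are at y = -22 and +32 mm. Each is a pocket 98 (x) x 36 mm (y) bounded by black strips 7 mm high. A level seated in a nest lies along x and has its centre 22 mm above the bench.
- level0_mid (a point): Centre of a pocket level: an aluminium bar 90 (its x) x 30 (y) x 28 mm (z), 0.12 kg, with a black display and a small green vial on top, standing on the dark mat (3 mm thick) until it is loaded. All levels are alike; two or three are present (None if absent).
- level1_mid (a point): Centre of a pocket level: an aluminium bar 90 (its x) x 30 (y) x 28 mm (z), 0.12 kg, with a black display and a small green vial on top, standing on the dark mat (3 mm thick) until it is loaded. All levels are alike; two or three are present (None if absent).
- level2_mid (a point): Centre of a pocket level: an aluminium bar 90 (its x) x 30 (y) x 28 mm (z), 0.12 kg, with a black display and a small green vial on top, standing on the dark mat (3 mm thick) until it is loaded. All levels are alike; two or three are present (None if absent).
- level3_mid (a point): Centre of a pocket level: an aluminium bar 90 (its x) x 30 (y) x 28 mm (z), 0.12 kg, with a black display and a small green vial on top, standing on the dark mat (3 mm thick) until it is loaded. All levels are alike; two or three are present (None if absent).
- hood (a joint): Hood angle, rad: 0 closed, 1.40 resting on the prop, 1.75 fully back at its stop. Shallow white cover with a window, 200 x 240 x 30 mm, 0.9 kg, top 95 mm above the bench when closed; turns about a line along chamber y through hood_hinge. Damped hinge (0.8 N m s/rad): let go below about 1.45 rad it sinks shut in seconds; from about 1.55 rad to the stop it stays where it is left.
- hood_hinge (a point): Point on the hood's hinge line, in the middle of its rear top edge, 95 mm above the bench; axes as the chamber's.
- hood_bar (a point): Middle of the hood's bar handle: round, 12 mm thick, 120 mm long, along chamber y, 35 mm in front of the hood's front face (29 mm clear gap), on two stalks near its ends; 83 mm above the bench when closed. When closed it lies 235 mm in front of and 12 mm below the hinge line, and it travels up and back in an arc about that line.
- prop (a joint): Angle of the prop rod in rad: 0 stowed (lying level along the chamber's left side, tip to the rear), 0.826 swung up against its stop, where the hood can come to rest on it. The pivot is stiff enough (0.15 N m) for the rod to stay at whatever angle it is left.
- prop_pivot (a point): Pivot of the prop rod, on the left side near the front (chamber x = -85, y = +145 mm), 45 mm above the bench; the rod turns about a line along the chamber's y axis.
- prop_grip (a point): Middle of the free part of the rod's black cross handle: round, 14 mm thick, sticking out 75 mm to the left (chamber +y) from the rod, 120 mm along the rod from the pivot; this point is 50 mm out from the rod.
- prop_tip (a point): Centre of the 14 mm ball at the rod's upper end, 226 mm from the pivot.
- socket (a point): Where the ball's centre lies when seated in the socket, a steel bracket on the hood's left side: a plate with an end stop, open towards the inside of the hood. With the rod at its stop, the socket meets the ball when the hood comes down from fully back to 1.40 rad, and the rod then carries the hood.
- clamp (a joint): Angle of the hold-down clamp in rad: 0 open, leaning 20 degrees outward from upright; 1.92 fully down, lying level over the hood's edge 5 mm above it. It turns about a line along the chamber's x axis through clamp_pivot, over the top towards the hood, and stays where it is left (0.09 N m of friction).
- clamp_pivot (a point): Pivot of the clamp on a pedestal at the right side of the chamber near its rear (chamber x = +65, y = -145 mm), 106 mm above the bench.
- clamp_knob (a point): Centre of the clamp's black cross grip: round, 16 mm thick, 50 mm long along the chamber's x axis, 80 mm from the pivot.
- endcap: Bystander on the mat: black block 40 x 24 x 14 mm. Leave it alone.
- disc: Bystander on the mat: aluminium disc 28 mm across, 8 mm high. Leave it alone.
- driver: Bystander: screwdriver lying in front of the chamber. Leave it alone.
- tape: Bystander: roll of pale tape, 90 mm across, 22 mm high. Leave it alone.
- jar: Bystander: small jar, 56 mm across, 70 mm high. Leave it alone.
- case: Bystander: grey case 170 x 110 x 30 mm. Leave it alone.
- wrench: Bystander: wrench lying on the bench. Leave it alone.
Mind the look-alikes: they are no part of the job. Leave any blue look-alike of the part that bears level1_mid alone.

How it is judged:
By the outcome, as a careful person would: the job done as asked, in the order asked, and still so for the second after the job is handed in, with the robot touching nothing.
Of level0, level1, level2, level3 only 2 to 3 are there at a start; the rules pass over those that are not, and their reading is None.
At some moment in a run one of level0, level1, level2, level3 may be knocked a few centimetres aside while the robot is not near it.
Once in a run the grip may slacken for a moment while it holds something.
It also fails if it takes over 210 s, if anything falls off the work surface, if the arm or the gripper's body presses on something with over 40 N, if the wrist force passes 120 N, or if a joint passes its speed limit or range.

ROBOT

A 6-joint arm with a two-finger parallel gripper is mounted at the origin on the work surface. World frame = base frame: x ahead of the robot, y to its left, z up, the work surface at z = 0. Lengths are in m, angles in rad, forces in N, time in s.
With the tool pointing down it reaches from about 0.3 to 0.85 m from the base axis. Payload 4.2 kg.
Tool frame: the origin (TCP) lies between the finger pads; the fingertips stand 17 mm ahead of it and the grasp point (between the pads) lies 2 mm behind it (tips_ahead is the distance from the TCP to the fingertips, in m); x points along the fingers, z is the direction in which the jaws open and shut, and the axes are right-handed (so a half turn about x gives the same grasp; the last joint's range is limited). The gripper opens to 91 mm and grips with 3 to 60 N. Pads are 32 mm wide; open, the fingers measure 118 mm over their backs; the gripper's body (76 mm by 178 mm) begins 60 mm behind the grasp point.
Start: joints at [1.177, 0.32, 1.565, -0, 1.257, -0.02], TCP at [0.21, 0.535, 0.231] pointing down, gripper open.
Joint ranges: [-3.11, 3.11], [-0.84, 2.01], [0.21, 2.61], [-1.34, 4.49], [0.05, 2.63], [-2.56, 2.56]. Speed limits (rad/s): [2.57, 2.57, 3.14, 3.14, 3.14, 3.14].

INTERFACE

Orientations are given as a rotation vector (axis times angle).
In Python, from rig import state, get_image, close_job, tips_ahead gives the robot as it stands. The module is installed in compiled form; this text tells all that it offers.
- The arm moves only by the tool apply_moves, never from a script. Its argument "series" is a list of rows, each an object with "translation": the shift along the tool's x, y, z in mm, a list of three; "delta_rot": the turn, a rotation vector about the tool's x, y, z in rad, a list of three; "hand": the opening, from 0 (shut) to 1 (fully open). A call has 1 to 20 rows; each row shifts and turns the pose as measured when the row begins, along the tool's axes as they then stand; what a row does not reach is not made up. A row lasts 1/10 s, in which the tool goes at most 50 mm and 8.59 degrees, less where a joint would pass 70% of its speed; a pose out of reach is approached as far as the arm can. A call with a gripper value outside its range is refused whole. The fingers move at their own pace and stop on an object; the grip force is fixed at half the most. Time passes only in rows, so rows that do not move let the fingers close. It gives the time, the measured TCP pose, the force and the opening at its end, in the units of the state.
- state(): the state, without advancing time (a new reading comes with each control period).
- get_image(name): name is "scene" or "top" or "wrist"; returns a dict with "frame" (384x512x3 uint8, red, green, blue), "mtx" (3x3 intrinsics, pixels), "eye" and "rotation" of the camera in the world; the wrist camera has in their place "tool_from_camera" (4x4, takes a point from camera to tool coordinates, whose origin is the TCP and whose axes are the tool frame's). Camera axes: x right, y down, z forward; pixel columns grow to the right and rows downward; lengths in m; the calibration is good to about 2 mm. The wrist camera is an equidistant fisheye: a pixel r from the principal point sees the ray r / f radians off the axis. A picture is of the moment at which its call begins: read the wrist's pose just before it. There is no depth.
- close_job(): hands the job in, once; it reports no verdict.
The state is a dict: "t": time; "joint_positions": joint angles; "qd": joint speeds; "tau": joint torques, N m; "tool_pos": TCP position; "tcp_rot": TCP orientation; "contact_force": force on the tool from outside, world axes, zero at the start; "wrist_torque": the same for the moment, N m; "gripper_width": opening from 0.0 (shut) to 1.0 (fully open).
Only numpy, scipy, OpenCV 4.12 (cv2) and the standard library are available. Lean on these libraries where they do the work, as an engineer would, in place of code of your own. Each camera call takes 0.05 s, during which the arm holds its last target. There are 200 camera calls.

## Working session

There is one attempt and no reset: what is moved stays moved. The work goes in short steps, Python scripts to look and compute and a tool call to move; the robot and the scene stay as the last step left them, time stands still between calls to the robot, and variables do not carry over. Pictures are saved under pics/ and viewed, about 12 in all and at most 16, crops included, and the job is handed in when it is done.

Besides the shell and the picture viewer there is one more tool, called after "Request:" as name(argument=value, ...), one argument or row to a line, values as JSON. apply_moves: Moves the arm, as the interface text tells. Its arguments: {"type":"object","properties":{"series":{"type":"array"}},"required":["series"]}

```bash
mkdir -p pics; ls; cat > h.py <<'E'
import numpy as np,cv2
from scipy.spatial.transform import Rotation as R
from rig import state,get_image,close_job,tips_ahead
def save(name,fn,sc=1):
    d=get_image(name); f=d['frame'][:,:,::-1]
    cv2.imwrite('pics/'+fn,cv2.resize(f,None,fx=sc,fy=sc,interpolation=cv2.INTER_CUBIC)); 
    np.save('pics/'+fn[:-4]+'.npy',d,allow_pickle=True); return d
def load(fn): return np.load('pics/'+fn+'.npy',allow_pickle=True).item()
def ray(d,u,v):
    return np.array(d['rotation'])@np.linalg.inv(d['mtx'])@np.array([u,v,1.])
def onz(d,u,v,z):
    r=ray(d,u,v); e=np.array(d['eye']); return e+r*(z-e[2])/r[2]
def proj(d,p):
    c=np.array(d['mtx'])@np.array(d['rotation']).T@(np.array(p)-d['eye']); return c[:2]/c[2]
def st():
    s=state(); print('t',round(s['t'],2),'p',np.round(s['tool_pos'],4),'rv',np.round(s['tcp_rot'],3),'F',np.round(s['contact_force'],1),'w',round(s['gripper_width'],3),'q',np.round(s['joint_positions'],2)); return s
E
python3 - <<'E'
from h import *
s=st(); print(R.from_rotvec(s['tcp_rot']).as_matrix().round(3),tips_ahead)
a=save('top','top0.png'); b=save('scene','sc0.png')
for d in(a,b): print(d['mtx'],d['eye'],np.round(d['rotation'],3))
E
```

```text
pics
t 0.0 p [0.2098 0.5349 0.2301] rv [-0.931  1.365  0.929] F [-0.2 -0.8 -0.9] w 1.001 q [ 1.18  0.32  1.57 -0.    1.26 -0.02]
[[-0.001 -0.931  0.365]
 [-0.002  0.365  0.931]
 [-1.     0.    -0.002]] 0.017
[[406.83820991   0.         255.06667049]
 [  0.         406.83820991 190.88811839]
 [  0.           0.           1.        ]] [ 0.26079637 -0.04700859  1.40577108] [-2.126  2.143 -0.189]
[[496.79846091   0.         256.10822884]
 [  0.         496.79846091 193.52215386]
 [  0.           0.           1.        ]] [ 1.35469903 -1.15444013  1.24665523] [-2.134 -0.732  0.366]
```

```bash
sed -i "s/np.array(d\['rotation'\])/R.from_rotvec(np.ravel(d['rotation'])).as_matrix()/" h.py; python3 - <<'E'
from h import *
for n in('top0','sc0'):
    d=load(n); print(d['eye'],R.from_rotvec(d['rotation']).as_matrix().round(2).tolist())
    cv2.imwrite('pics/'+n+'b.png',cv2.resize(d['frame'][:,:,::-1],(800,600),interpolation=cv2.INTER_CUBIC))
E
```

```text
[ 0.26079637 -0.04700859  1.40577108] [[-0.01, -0.99, 0.17], [-1.0, 0.01, -0.01], [0.0, -0.17, -0.99]]
[ 1.35469903 -1.15444013  1.24665523] [[0.79, 0.37, -0.49], [0.62, -0.49, 0.62], [-0.01, -0.79, -0.61]]
```

View pics/top0b.png

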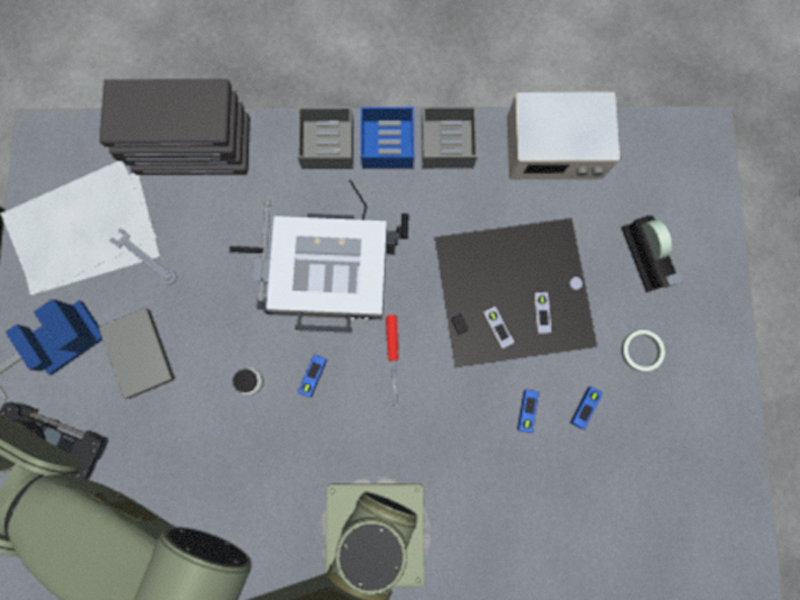

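View pics/sc0b.png

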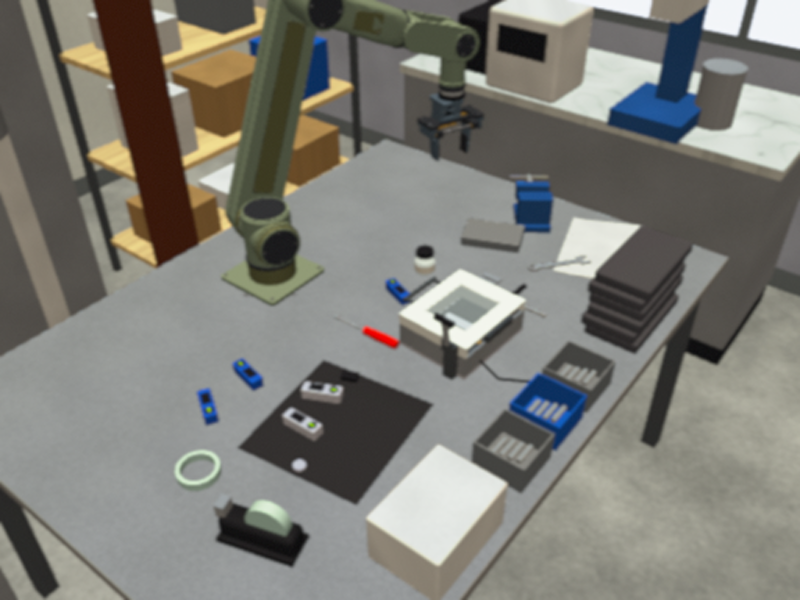

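Top view (800-px frame): chamber hood at (327,265), prop handle at left (245,249), clamp at right (397,232). Two silver levels are on the mat at (498,327) and (542,312). The three blue look-alikes at (312,375), (528,410) and (587,407) are off the mat. The silver ones on the mat match the description; the blue ones stay put.

```bash
cat >> h.py <<'E'
def blobs(d,mask,amin,amax):
    cs,_=cv2.findContours(mask.astype(np.uint8),cv2.RETR_EXTERNAL,cv2.CHAIN_APPROX_NONE)
    return [c for c in cs if amin<cv2.contourArea(c)<amax]
def levels(d,z=0.031):
    hsv=cv2.cvtColor(d['frame'],cv2.COLOR_RGB2HSV); g=(hsv[...,2]>120)&(hsv[...,1]<60)
    m=cv2.morphologyEx(g.astype(np.uint8),cv2.MORPH_CLOSE,np.ones((5,5)))
    out=[]
    for c in blobs(d,m,150,900):
        P=np.array([onz(d,u,v,z)[:2] for u,v in c[:,0,:]],np.float32)
        (cx,cy),(w,h),a=cv2.minAreaRect(P*1000)
        if w<h: w,h,a=h,w,a+90
        if 70<w<115 and 22<h<50: out.append((cx/1000,cy/1000,w,h,(a+90)%180-90, tuple(c[:,0,:].mean(0).round())))
    return out
E
python3 - <<'E'
from h import *
d=load('top0'); 
for l in levels(d): print(np.round(l[:5],3),l[5])
hsv=cv2.cvtColor(d['frame'],cv2.COLOR_RGB2HSV); m=(hsv[...,2]>190)&(hsv[...,1]<25)
for c in blobs(d,m,2000,9000):
    print(cv2.contourArea(c),cv2.minAreaRect(c))
    P=np.array([onz(d,u,v,.095)[:2] for u,v in c[:,0,:]],np.float32); r=cv2.minAreaRect(P*1000);print(r, cv2.boxPoints(r))
g=cv2.resize(d['frame'][100:250,140:400,::-1],None,fx=3,fy=3,interpolation=cv2.INTER_CUBIC); cv2.imwrite('pics/c1.png',g)
E
```

```text
4168.5 ((208.49278259277344, 169.1587677001953), (73.6512222290039, 59.66566467285156), 2.6025619506835938)
((562.79052734375, 97.87146759033203), (241.56692504882812, 201.4538116455078), 86.8995590209961) [[455.6783   -17.287231]
 [656.8372   -28.183167]
 [669.9027   213.03017 ]
 [468.74384  223.9261  ]]
4948.5 ((51.499996185302734, 145.5), (65.1429214477539, 89.80868530273438), 71.56504821777344)
((647.1925659179688, 624.510986328125), (230.50753784179688, 294.72833251953125), 18.898679733276367) [[490.4212  726.60095]
 [585.8824  447.76062]
 [803.9639  522.421  ]
 [708.50275 801.26135]]
2642.5 ((363.0, 80.5), (43.0, 64.0), 90.0)
((870.4090576171875, -427.55157470703125), (218.5015869140625, 157.2886505126953), 89.65232849121094) [[ 791.1033  -536.3231 ]
 [ 948.38904 -537.2776 ]
 [ 949.71484 -318.78003]
 [ 792.4291  -317.82556]]
```

View pics/c1.png

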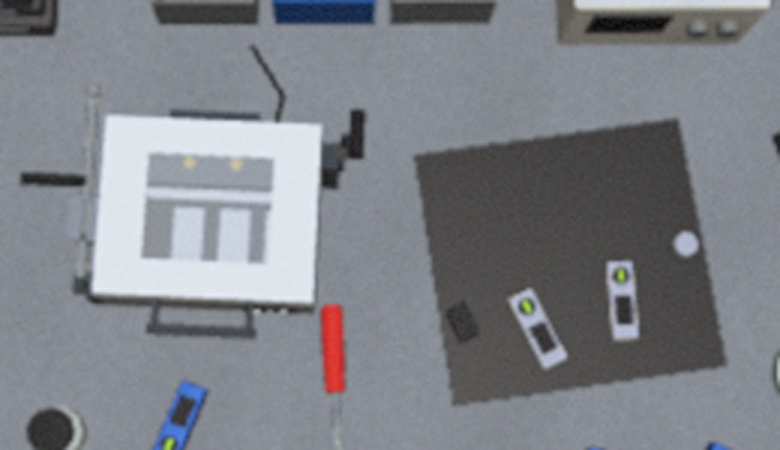

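```bash
sed -i 's/hsv\[...,2\]>120)/hsv[...,2]>160)/; s/,150,900)/,60,900)/' h.py; cat >> h.py <<'E'
CO=np.array([0.5628,0.0979,0.]); YAW=np.deg2rad(-3.1)
C=R.from_euler('z',YAW).as_matrix()
def ch(x,y,z): return CO+C@np.array([x,y,z])/1000
def pitchR(phi,yaw=YAW):   # tool pointing phi below horizontal, jaws in the vertical plane
    c,s=np.cos(phi),np.sin(phi); x=np.array([c,0,-s]); z=np.array([s,0,c]); M=np.c_[x,np.cross(z,x),z]
    return R.from_euler('z',yaw).as_matrix()@M
def downR(jaw): return pitchR(np.pi/2,jaw)   # jaws along heading jaw
def bar(th): return ch(100-235*np.cos(th)-12*np.sin(th),0,95+235*np.sin(th)-12*np.cos(th))
def plan(wps,vmax=30,wmax=6.5,start=None):
    s=state(); P,M=(np.array(s['tool_pos']),R.from_rotvec(s['tcp_rot'])) if start is None else start
    for p,Q in wps:
        Q=R.from_matrix(Q); rv=(M.inv()*Q).as_rotvec(); d=np.asarray(p)-P
        n=max(1,int(np.ceil(max(np.linalg.norm(d)*1000/vmax,np.rad2deg(np.linalg.norm(rv))/wmax))))
        S=sum(R.from_rotvec(rv*k/n).as_matrix() for k in range(n)); t=np.linalg.solve(S,M.inv().as_matrix()@d)*1000
        print('n',n,'t',np.round(t,1).tolist(),'r',np.round(rv/n,4).tolist(),' ->',np.round(p,3)); P,M=np.asarray(p),Q
E
python3 - <<'E'
from h import *
d=load('top0')
for l in levels(d): print(np.round(l[:5],3),l[5])
print('bar px',onz(d,207.2,210.5,.083),bar(0))
a=pitchR(np.deg2rad(50)); 
plan([((bar(0)-.07*a[:,0]),a)])
plan([((.2,.3,.3),downR(.6)),((bar(0)-.07*a[:,0]),a)])
E
```

```text
[ 0.467 -0.37  87.322 28.069  1.768] (np.float64(347.0), np.float64(200.0))
[ 0.636 -0.648 74.646 31.957 15.954] (np.float64(424.0), np.float64(151.0))
bar px [0.42579681 0.10259684 0.083     ] [0.42799755 0.10520064 0.083     ]
n 16 t [5.5, -28.9, -9.2] r [0.0748, -0.0378, -0.0272]  -> [0.383 0.108 0.137]
n 9 t [-7.7, -14.9, -21.9] r [0.0663, -0.0002, 0.0]  -> [0.2 0.3 0.3]
n 11 t [18.7, -20.9, 5.6] r [0.057, -0.0612, -0.0207]  -> [0.383 0.108 0.137]
```

Request:
apply_moves(
  series=[
    {"translation": [-8, -15, -22], "delta_rot": [0.066, 0, 0], "hand": 0.26},
    {"translation": [-8, -15, -22], "delta_rot": [0.066, 0, 0], "hand": 0.26},
    {"translation": [-8, -15, -22], "delta_rot": [0.066, 0, 0], "hand": 0.26},
    {"translation": [-8, -15, -22], "delta_rot": [0.066, 0, 0], "hand": 0.26},
    {"translation": [-8, -15, -22], "delta_rot": [0.066, 0, 0], "hand": 0.26},
    {"translation": [-8, -15, -22], "delta_rot": [0.066, 0, 0], "hand": 0.26},
    {"translation": [-8, -15, -22], "delta_rot": [0.066, 0, 0], "hand": 0.26},
    {"translation": [-8, -15, -22], "delta_rot": [0.066, 0, 0], "hand": 0.26},
    {"translation": [-8, -15, -22], "delta_rot": [0.066, 0, 0], "hand": 0.26},
  ],
)

```text
t: 1.0
tool_pos: [0.1972, 0.291, 0.2998]
tcp_rot: [-0.464, 1.532, 0.448]
contact_force: [-0.0, -0.1, -0.5]
gripper_width: 0.265
```

```bash
python3 - <<'E'
from h import *
s=st()
a=pitchR(np.deg2rad(50)); 
plan([((bar(0)-.07*a[:,0]),a),(bar(0),a)])
E
```

```text
t 1.0 p [0.1972 0.291  0.2998] rv [-0.464  1.532  0.448] F [-0.  -0.1 -0.5] w 0.265 q [ 0.94 -0.08  1.86 -0.    1.37  0.36]
n 11 t [18.9, -19.9, 6.4] r [0.0557, -0.0621, -0.0192]  -> [0.383 0.108 0.137]
n 3 t [23.3, 0.0, 0.0] r [0.0, 0.0, 0.0]  -> [0.428 0.105 0.083]
```

Request:
apply_moves(
  series=[
    {"translation": [19, -20, 6.4], "delta_rot": [0.0557, -0.062, -0.019], "hand": 0.26},
    {"translation": [19, -20, 6.4], "delta_rot": [0.0557, -0.062, -0.019], "hand": 0.26},
    {"translation": [19, -20, 6.4], "delta_rot": [0.0557, -0.062, -0.019], "hand": 0.26},
    {"translation": [19, -20, 6.4], "delta_rot": [0.0557, -0.062, -0.019], "hand": 0.26},
    {"translation": [19, -20, 6.4], "delta_rot": [0.0557, -0.062, -0.019], "hand": 0.26},
    {"translation": [19, -20, 6.4], "delta_rot": [0.0557, -0.062, -0.019], "hand": 0.26},
    {"translation": [19, -20, 6.4], "delta_rot": [0.0557, -0.062, -0.019], "hand": 0.26},
    {"translation": [19, -20, 6.4], "delta_rot": [0.0557, -0.062, -0.019], "hand": 0.26},
    {"translation": [19, -20, 6.4], "delta_rot": [0.0557, -0.062, -0.019], "hand": 0.26},
    {"translation": [19, -20, 6.4], "delta_rot": [0.0557, -0.062, -0.019], "hand": 0.26},
    {"translation": [19, -20, 6.4], "delta_rot": [0.0557, -0.062, -0.019], "hand": 0.26},
  ],
)

```text
t: 2.1
tool_pos: [0.3748, 0.1127, 0.1474]
tcp_rot: [0.01, 0.899, -0.038]
contact_force: [1.1, -1.0, 0.3]
gripper_width: 0.263
```

```bash
python3 - <<'E'
from h import *
s=st()
a=pitchR(np.deg2rad(50)); 
plan([(bar(0),a)])
d=save('wrist','w1.png',1.5)
print(d['mtx'],np.round(d['tool_from_camera'],3))
E
```

```text
t 2.1 p [0.3748 0.1127 0.1474] rv [ 0.01   0.899 -0.038] F [ 1.1 -1.   0.3] w 0.263 q [ 0.55 -0.06  2.5  -1.26  0.38  1.71]
n 3 t [27.9, -1.6, 0.3] r [0.0059, -0.0086, -0.0018]  -> [0.428 0.105 0.083]
[[297.31863964   0.         256.62274362]
 [  0.         297.31863964 189.93624413]
 [  0.           0.           1.        ]] [[ 0.001 -0.262  0.965 -0.154]
 [ 0.    -0.965 -0.262  0.074]
 [ 1.     0.    -0.001  0.001]
 [ 0.     0.     0.     1.   ]]
```

View pics/w1.png

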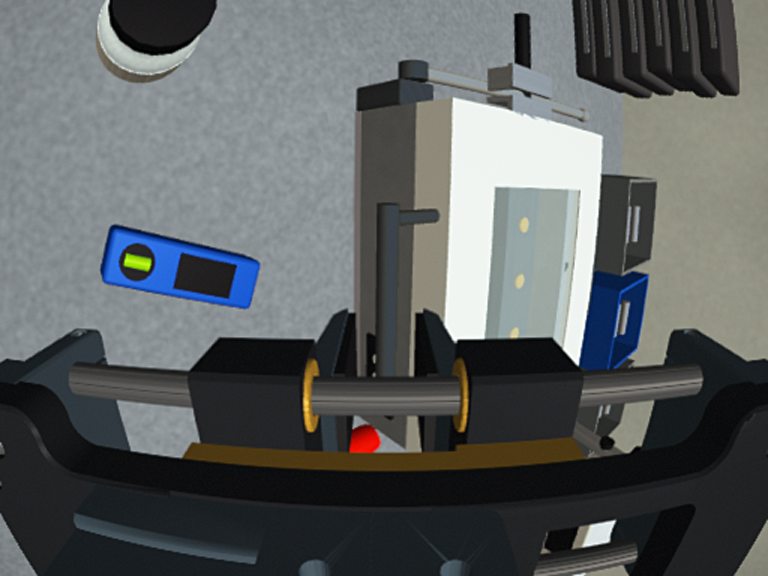

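```bash
python3 - <<'E'
from h import *
a=pitchR(np.deg2rad(75)); 
plan([(bar(0)-.05*a[:,0],a),(bar(0),a)],vmax=20,wmax=5)
E
```

```text
n 5 t [6.7, -0.6, 5.7] r [0.0033, 0.082, 0.0004]  -> [0.415 0.106 0.131]
n 3 t [16.7, 0.0, 0.0] r [0.0, 0.0, 0.0]  -> [0.428 0.105 0.083]
```

Request:
apply_moves(
  series=[
    {"translation": [6.7, -0.6, 5.7], "delta_rot": [0.003, 0.082, 0], "hand": 0.27},
    {"translation": [6.7, -0.6, 5.7], "delta_rot": [0.003, 0.082, 0], "hand": 0.27},
    {"translation": [6.7, -0.6, 5.7], "delta_rot": [0.003, 0.082, 0], "hand": 0.27},
    {"translation": [6.7, -0.6, 5.7], "delta_rot": [0.003, 0.082, 0], "hand": 0.27},
    {"translation": [6.7, -0.6, 5.7], "delta_rot": [0.003, 0.082, 0], "hand": 0.27},
  ],
)

```text
t: 2.65
tool_pos: [0.4013, 0.1049, 0.1343]
tcp_rot: [0.015, 1.219, -0.054]
contact_force: [-0.4, -0.0, 0.2]
gripper_width: 0.271
```

```bash
python3 - <<'E'
from h import *
s=st()
a=pitchR(np.deg2rad(75)); 
plan([(bar(0),a)],vmax=20)
print('after')
W=[]
for th,ph in [(.25,75),(.5,75),(.75,77),(1.,80),(1.25,83),(1.5,86),(1.62,88)]: W.append((bar(th),pitchR(np.deg2rad(ph))))
plan(W,vmax=15,start=(bar(0),R.from_matrix(a)))
E
```

```text
t 2.65 p [0.4013 0.1049 0.1343] rv [ 0.015  1.219 -0.054] F [-0.4 -0.   0.2] w 0.271 q [ 0.34  0.04  2.27 -0.29  0.53  0.62]
n 3 t [19.0, 0.8, 3.0] r [0.0031, 0.03, 0.0052]  -> [0.428 0.105 0.083]
after
n 4 t [-13.8, 0.0, 4.8] r [0.0, 0.0, 0.0]  -> [0.432 0.105 0.142]
n 4 t [-12.2, -0.0, 8.1] r [0.0, 0.0, 0.0]  -> [0.451 0.104 0.197]
n 4 t [-10.0, 0.0, 10.8] r [0.0, 0.0087, -0.0]  -> [0.483 0.102 0.246]
n 4 t [-7.5, -0.0, 12.6] r [0.0, 0.0131, -0.0]  -> [0.526 0.1   0.286]
n 4 t [-4.9, 0.0, 13.8] r [0.0, 0.0131, -0.0]  -> [0.577 0.097 0.314]
n 4 t [-2.1, 0.0, 14.5] r [-0.0, 0.0131, 0.0]  -> [0.634 0.094 0.329]
n 2 t [-0.0, 0.0, 14.1] r [0.0, 0.0175, 0.0]  -> [0.662 0.093 0.33 ]
```

Request:
apply_moves(
  series=[
    {"translation": [2, 0.5, 9], "delta_rot": [0.009, 0.09, 0.015], "hand": 0.27},
    {"translation": [18, 0.5, 0], "delta_rot": [0, 0, 0], "hand": 0.27},
    {"translation": [18, 0.5, 0], "delta_rot": [0, 0, 0], "hand": 0.27},
  ],
)

```text
t: 2.95
tool_pos: [0.4254, 0.1097, 0.1039]
tcp_rot: [0.042, 1.306, -0.035]
contact_force: [0.3, -0.8, 0.3]
gripper_width: 0.272
```

```bash
python3 - <<'E'
from h import *
s=st()
a=pitchR(np.deg2rad(75)); 
plan([(bar(0),a)],vmax=20)
E
```

```text
t 2.95 p [0.4254 0.1097 0.1039] rv [ 0.042  1.306 -0.035] F [ 0.3 -0.8  0.3] w 0.272 q [ 0.28  0.14  2.22 -0.15  0.53  0.45]
n 2 t [10.5, -2.3, -1.4] r [0.0006, 0.001, -0.006]  -> [0.428 0.105 0.083]
```

Request:
apply_moves(
  series=[
    {"translation": [11, -2, -1.5], "delta_rot": [0, 0, -0.006], "hand": 0.27},
    {"translation": [9, -2, -1], "delta_rot": [0, 0, -0.006], "hand": 0.27},
    {"translation": [0, 0, 0], "delta_rot": [0, 0, 0], "hand": 0},
    {"translation": [0, 0, 0], "delta_rot": [0, 0, 0], "hand": 0},
    {"translation": [0, 0, 0], "delta_rot": [0, 0, 0], "hand": 0},
    {"translation": [0, 0, 0], "delta_rot": [0, 0, 0], "hand": 0},
  ],
)

```text
t: 3.55
tool_pos: [0.427, 0.1077, 0.0822]
tcp_rot: [0.034, 1.312, -0.04]
contact_force: [2.0, -2.4, -4.8]
gripper_width: 0.124
```

Request:
apply_moves(
  series=[
    {"translation": [-13.8, 0, 4.8], "delta_rot": [0, 0, 0], "hand": 0},
    {"translation": [-13.8, 0, 4.8], "delta_rot": [0, 0, 0], "hand": 0},
    {"translation": [-13.8, 0, 4.8], "delta_rot": [0, 0, 0], "hand": 0},
    {"translation": [-13.8, 0, 4.8], "delta_rot": [0, 0, 0], "hand": 0},
    {"translation": [-12.2, 0, 8], "delta_rot": [0, 0, 0], "hand": 0},
    {"translation": [-12.2, 0, 8], "delta_rot": [0, 0, 0], "hand": 0},
  ],
)

```text
t: 4.15
tool_pos: [0.4372, 0.1072, 0.1669]
tcp_rot: [0.034, 1.322, -0.039]
contact_force: [3.9, 0.8, -10.1]
gripper_width: 0.123
```

```bash
cat >> h.py <<'E'
def hood_now(p):
    v=C.T@(np.asarray(p)-ch(100,0,95)); return np.arctan2(v[2],-v[0])+np.arctan2(12,235), np.hypot(v[0],v[2])
E
python3 - <<'E'
from h import *
s=st(); th,r=hood_now(s['tool_pos']); print(th,r)
W=[]
for t,ph in [(.5,76),(.75,77),(1.,80),(1.25,83),(1.5,86),(1.62,88)]: W.append((bar(t),pitchR(np.deg2rad(ph))))
plan(W,vmax=15)
E
```

```text
t 4.15 p [0.4372 0.1072 0.1669] rv [ 0.034  1.322 -0.039] F [  3.9   0.8 -10.1] w 0.123 q [ 0.27  0.07  2.09 -0.11  0.74  0.39]
0.35934375115081885 0.2370773787864991
n 3 t [-8.6, -0.8, 7.0] r [0.0017, 0.0014, -0.0015]  -> [0.451 0.104 0.197]
n 4 t [-10.1, 0.0, 10.6] r [0.0, 0.0044, 0.0]  -> [0.483 0.102 0.246]
n 4 t [-7.5, -0.0, 12.6] r [0.0, 0.0131, -0.0]  -> [0.526 0.1   0.286]
n 4 t [-4.9, 0.0, 13.8] r [0.0, 0.0131, -0.0]  -> [0.577 0.097 0.314]
n 4 t [-2.1, 0.0, 14.5] r [-0.0, 0.0131, 0.0]  -> [0.634 0.094 0.329]
n 2 t [-0.0, 0.0, 14.1] r [0.0, 0.0175, 0.0]  -> [0.662 0.093 0.33 ]
```

Works well; the hood follows, at 0.36 rad with a radius of 237 mm (expected 235).

Request:
apply_moves(
  series=[
    {"translation": [-8.6, -0.8, 7], "delta_rot": [0.002, 0.001, -0.001], "hand": 0},
    {"translation": [-8.6, -0.8, 7], "delta_rot": [0.002, 0.001, -0.001], "hand": 0},
    {"translation": [-8.6, -0.8, 7], "delta_rot": [0.002, 0.001, -0.001], "hand": 0},
    {"translation": [-10, 0, 10.6], "delta_rot": [0, 0.0044, 0], "hand": 0},
    {"translation": [-10, 0, 10.6], "delta_rot": [0, 0.0044, 0], "hand": 0},
    {"translation": [-10, 0, 10.6], "delta_rot": [0, 0.0044, 0], "hand": 0},
    {"translation": [-10, 0, 10.6], "delta_rot": [0, 0.0044, 0], "hand": 0},
    {"translation": [-7.5, 0, 12.6], "delta_rot": [0, 0.013, 0], "hand": 0},
    {"translation": [-7.5, 0, 12.6], "delta_rot": [0, 0.013, 0], "hand": 0},
    {"translation": [-7.5, 0, 12.6], "delta_rot": [0, 0.013, 0], "hand": 0},
    {"translation": [-7.5, 0, 12.6], "delta_rot": [0, 0.013, 0], "hand": 0},
  ],
)

```text
t: 5.25
tool_pos: [0.5039, 0.1038, 0.2729]
tcp_rot: [0.044, 1.46, -0.036]
contact_force: [-4.8, 1.4, -5.0]
gripper_width: 0.126
```

```bash
python3 - <<'E'
from h import *
s=st(); th,r=hood_now(s['tool_pos']); print(th,r)
W=[]
for t,ph in [(1.,80),(1.25,83),(1.5,86),(1.68,88)]: W.append((bar(t),pitchR(np.deg2rad(ph))))
plan(W,vmax=15)
E
```

```text
t 5.25 p [0.5039 0.1038 0.2729] rv [ 0.044  1.46  -0.036] F [-4.8  1.4 -5. ] w 0.126 q [ 0.19  0.14  1.7  -0.02  1.19  0.25]
0.8920073033013443 0.23869082477205755
n 2 t [-5.2, -1.3, 11.8] r [0.0007, -0.0322, -0.0044]  -> [0.526 0.1   0.286]
n 4 t [-4.9, 0.0, 13.8] r [0.0, 0.0131, -0.0]  -> [0.577 0.097 0.314]
n 4 t [-2.1, 0.0, 14.5] r [-0.0, 0.0131, 0.0]  -> [0.634 0.094 0.329]
n 3 t [0.4, 0.0, 14.1] r [0.0, 0.0116, 0.0]  -> [0.676 0.092 0.33 ]
```

Request:
apply_moves(
  series=[
    {"translation": [-5, -0.5, 12.5], "delta_rot": [0, 0, -0.004], "hand": 0},
    {"translation": [-5, -0.5, 12.5], "delta_rot": [0, 0, -0.004], "hand": 0},
    {"translation": [-4, 0, 14], "delta_rot": [0, 0, 0], "hand": 0},
    {"translation": [-4, 0, 14], "delta_rot": [0, 0, 0], "hand": 0},
    {"translation": [-3.5, 0, 14], "delta_rot": [0, 0.01, 0], "hand": 0},
    {"translation": [-3, 0, 14], "delta_rot": [0, 0.01, 0], "hand": 0},
    {"translation": [-2, 0, 14.5], "delta_rot": [0, 0.01, 0], "hand": 0},
    {"translation": [-1.5, 0, 14.5], "delta_rot": [0, 0.01, 0], "hand": 0},
    {"translation": [-1, 0, 14.5], "delta_rot": [0, 0.01, 0], "hand": 0},
  ],
)

```text
t: 6.15
tool_pos: [0.5902, 0.0993, 0.3221]
tcp_rot: [0.04, 1.586, -0.033]
contact_force: [-6.8, -1.3, 8.4]
gripper_width: 0.124
```

```bash
python3 - <<'E'
from h import *
s=st(); th,r=hood_now(s['tool_pos']); print(th,r)
W=[]
for t,ph in [(1.5,88),(1.65,90),(1.77,92)]: W.append((bar(t),pitchR(np.deg2rad(ph))))
plan(W,vmax=12)
E
```

```text
t 6.15 p [0.5902 0.0993 0.3221] rv [ 0.04   1.586 -0.033] F [-6.8 -1.3  8.4] w 0.124 q [0.14 0.33 1.33 0.01 1.5  0.19]
1.3119120759039238 0.2384341317902513
n 4 t [-1.6, -0.8, 11.0] r [0.0019, -0.0127, -0.0011]  -> [0.634 0.094 0.329]
n 3 t [-0.3, 0.0, 11.8] r [-0.0, 0.0116, -0.0]  -> [0.669 0.092 0.33 ]
n 3 t [0.7, -0.0, 9.4] r [0.0, 0.0116, -0.0]  -> [0.697 0.091 0.328]
```

Request:
apply_moves(
  series=[
    {"translation": [-1.7, -0.5, 12], "delta_rot": [0, 0, 0], "hand": 0},
    {"translation": [-1.5, -0.5, 12], "delta_rot": [0, 0, 0], "hand": 0},
    {"translation": [-1, -0.5, 12], "delta_rot": [0, 0, 0], "hand": 0},
    {"translation": [-0.7, 0, 12], "delta_rot": [0, 0, 0], "hand": 0},
    {"translation": [-0.3, 0, 12], "delta_rot": [0, 0, 0], "hand": 0},
    {"translation": [0, 0, 12], "delta_rot": [0, 0, 0], "hand": 0},
    {"translation": [0.3, 0, 12], "delta_rot": [0, 0, 0], "hand": 0},
    {"translation": [0.6, 0, 10], "delta_rot": [0, 0, 0], "hand": 0},
  ],
)

```text
t: 6.95
tool_pos: [0.6739, 0.095, 0.3347]
tcp_rot: [0.041, 1.605, -0.027]
contact_force: [-2.1, -0.1, 1.0]
gripper_width: 0.122
```

```bash
python3 - <<'E'
from h import *
s=st(); th,r=hood_now(s['tool_pos']); print(th,r)
plan([(bar(1.76),pitchR(np.deg2rad(92)))],vmax=10)
E
```

```text
t 6.95 p [0.6739 0.095  0.3347] rv [ 0.041  1.605 -0.027] F [-2.1 -0.1  1. ] w 0.122 q [0.12 0.48 1.06 0.01 1.64 0.16]
1.6679849494885624 0.23993438147502802
n 3 t [2.0, -1.1, 7.2] r [0.0036, 0.0, -0.0026]  -> [0.695 0.091 0.328]
```

Request:
apply_moves(
  series=[
    {"translation": [0.8, 0, 9], "delta_rot": [0, 0, 0], "hand": 0},
    {"translation": [1.2, 0, 8], "delta_rot": [0, 0, 0], "hand": 0},
    {"translation": [1, 0, 6], "delta_rot": [0, 0, 0], "hand": 0},
    {"translation": [0, 0, 0], "delta_rot": [0, 0, 0], "hand": 0},
  ],
)

```text
t: 7.35
tool_pos: [0.6915, 0.0941, 0.3331]
tcp_rot: [0.041, 1.621, -0.027]
contact_force: [1.1, -1.7, 0.0]
gripper_width: 0.127
```

```bash
python3 - <<'E'
from h import *
s=st(); th,r=hood_now(s['tool_pos']); print(th,r)
E
```

```text
t 7.35 p [0.6915 0.0941 0.3331] rv [ 0.041  1.621 -0.027] F [ 1.1 -1.7  0. ] w 0.127 q [0.11 0.52 0.99 0.02 1.68 0.16]
1.741947233513211 0.23985656724851337
```

Pressing a little farther to reach the stop for certain.

Request:
apply_moves(
  series=[
    {"translation": [1, 0, 5], "delta_rot": [0, 0, 0], "hand": 0},
    {"translation": [1, 0, 5], "delta_rot": [0, 0, 0], "hand": 0},
    {"translation": [0, 0, 0], "delta_rot": [0, 0, 0], "hand": 0.3},
    {"translation": [0, 0, 0], "delta_rot": [0, 0, 0], "hand": 0.3},
    {"translation": [-20, 0, 0], "delta_rot": [0, 0, 0], "hand": 0.3},
    {"translation": [-25, 0, 0], "delta_rot": [0, 0, 0], "hand": 0.3},
    {"translation": [-25, 0, 0], "delta_rot": [0, 0, 0], "hand": 0.3},
  ],
)

```text
t: 8.05
tool_pos: [0.7002, 0.0944, 0.399]
tcp_rot: [0.039, 1.645, -0.023]
contact_force: [0.6, 0.7, -0.2]
gripper_width: 0.3
```

```bash
python3 - <<'E'
from h import *
s=st()
Q=downR(YAW); g=ch(35,195,45)
plan([(ch(60,195,250),Q),(g+[0,0,.09],Q)],vmax=30)
save('top','t2.png'); save('scene','s2.png',1.5)
E
```

```text
t 8.05 p [0.7002 0.0944 0.399 ] rv [ 0.039  1.645 -0.023] F [ 0.6  0.7 -0.2] w 0.3 q [0.11 0.57 0.75 0.02 1.89 0.15]
n 9 t [17.0, 21.2, -7.7] r [0.0017, -0.0084, -0.0009]  -> [0.633 0.289 0.25 ]
n 4 t [28.7, 0.0, -6.3] r [0.0, 0.0, 0.0]  -> [0.608 0.291 0.135]
```

View pics/s2.png

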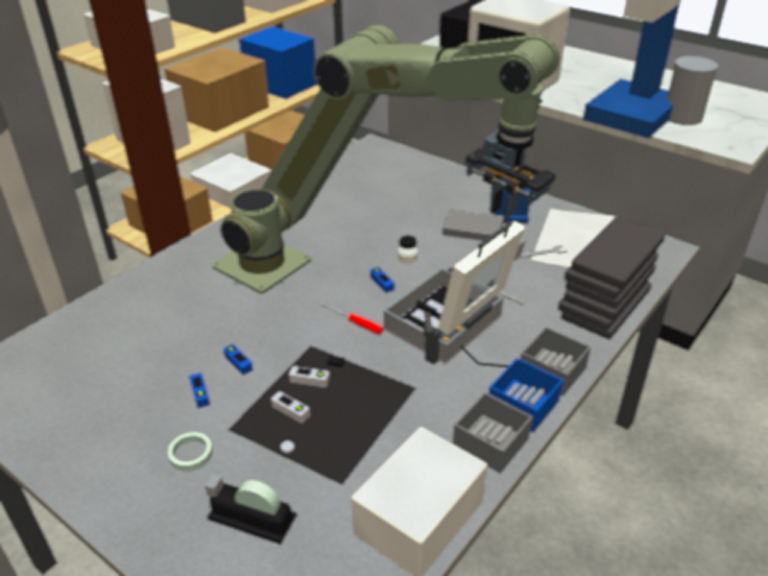

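```bash
python3 - <<'E'
from h import *
a=load('t2')['frame'][120:220,160:270,::-1]; b=load('s2')['frame'][140:260,240:360,::-1]
cv2.imwrite('pics/c2.png',np.hstack([cv2.resize(a,(396,360),interpolation=cv2.INTER_CUBIC),cv2.resize(b,(360,360),interpolation=cv2.INTER_CUBIC)]))
E
```

```text
(no output)
```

View pics/c2.png

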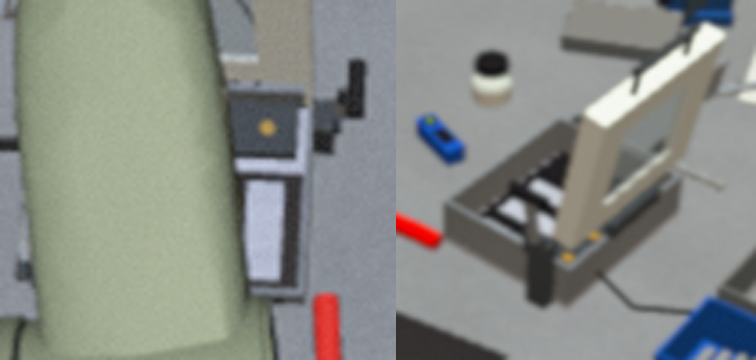

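Request:
apply_moves(
  series=[
    {"translation": [0, 28, -8], "delta_rot": [0, -0.008, 0], "hand": 0.35},
    {"translation": [0, 28, -8], "delta_rot": [0, -0.008, 0], "hand": 0.35},
    {"translation": [0, 28, -8], "delta_rot": [0, -0.008, 0], "hand": 0.35},
    {"translation": [0, 28, -8], "delta_rot": [0, -0.008, 0], "hand": 0.35},
    {"translation": [25, 28, -8], "delta_rot": [0, -0.008, 0], "hand": 0.35},
    {"translation": [30, 28, -8], "delta_rot": [0, -0.008, 0], "hand": 0.35},
    {"translation": [30, 22, -8], "delta_rot": [0, -0.008, 0], "hand": 0.35},
    {"translation": [30, 0, -8], "delta_rot": [0, 0, 0], "hand": 0.35},
    {"translation": [30, 0, -8], "delta_rot": [0, 0, 0], "hand": 0.35},
  ],
)

```text
t: 9.05
tool_pos: [0.6385, 0.2973, 0.2459]
tcp_rot: [0.043, 1.569, -0.02]
contact_force: [-0.0, 0.0, 0.1]
gripper_width: 0.353
```

```bash
python3 - <<'E'
from h import *
s=st()
d=save('top','t3.png')
print(np.round(onz(d,233.6,184.2,.008),4), ch(-30,-76,8))
g=cv2.resize(d['frame'][110:220,130:280,::-1],None,fx=5,fy=5,interpolation=cv2.INTER_CUBIC); cv2.imwrite('pics/c3.png',g)
print('grip px',proj(d,ch(35,195,45)),'pivot',proj(d,ch(-85,145,45)),'tip',proj(d,ch(141,145,45)))
Q=downR(YAW); g=ch(35,195,45)
plan([(g+[0,0,.07],Q),(g+[0,0,.002],Q)],vmax=30)
E
```

```text
t 9.05 p [0.6385 0.2973 0.2459] rv [ 0.043  1.569 -0.02 ] F [-0.   0.   0.1] w 0.353 q [0.41 0.52 1.21 0.01 1.41 0.45]
[0.527  0.0199 0.008 ] [0.52873391 0.02363358 0.008     ]
grip px [154.28668847 159.52431182] pivot [165.90418232 194.61441425] tip [171.30467512 130.6044543 ]
n 5 t [24.8, -1.5, -4.9] r [0.0028, -0.0025, -0.0017]  -> [0.608 0.291 0.115]
n 3 t [22.7, -0.0, -0.0] r [0.0, 0.0, 0.0]  -> [0.608 0.291 0.047]
```

View pics/c3.png

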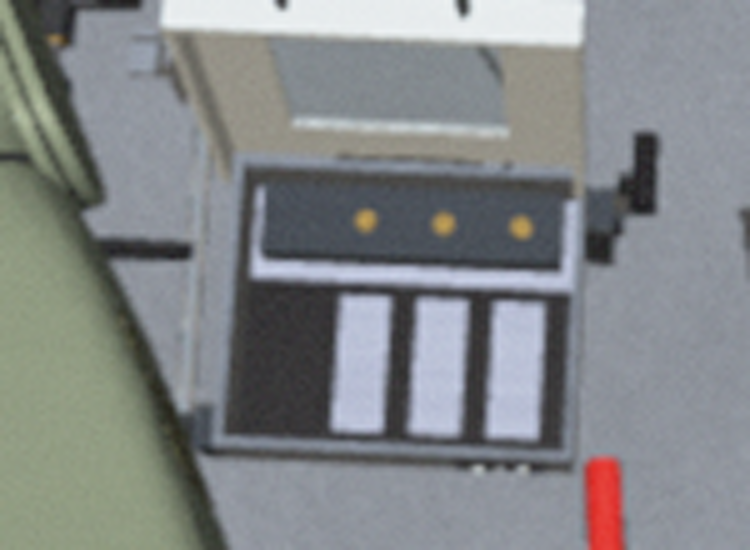

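Crop: three empty nests at (361,364), (438,367), (516,370). The prop handle is at row 247, exactly where predicted. I'll refine the chamber pose from the nests.

```bash
python3 - <<'E'
from h import *
d=load('t3'); f=d['frame']
hsv=cv2.cvtColor(f,cv2.COLOR_RGB2HSV); m=(hsv[...,2]>150)
Z=np.zeros_like(m); Z[168:199,192:242]=m[168:199,192:242]
for c in blobs(d,Z,120,500):
    P=np.array([onz(d,u,v,.008)[:2] for u,v in c[:,0,:]],np.float32); (x,y),wh,a=cv2.minAreaRect(P*1000)
    print(np.round([x,y,*wh,a],1), cv2.minAreaRect(c)[0])
for y in(-76,-22,32): print(np.round(ch(-30,y,8)*1000,1))
E
```

```text
[529.4  23.3  36.2  96.8  86.9] (232.61036682128906, 183.62413024902344)
[531.9  77.4  35.9  94.   87. ] (217.1465606689453, 183.00863647460938)
[534.6 131.4  35.7  96.8  86.9] (201.71238708496094, 182.31417846679688)
[528.7  23.6   8. ]
[531.7  77.6   8. ]
[534.6 131.5   8. ]
```

Request:
apply_moves(
  series=[
    {"translation": [25, -1.5, -5], "delta_rot": [0.003, -0.002, -0.002], "hand": 0.35},
    {"translation": [25, -1.5, -5], "delta_rot": [0.003, -0.002, -0.002], "hand": 0.35},
    {"translation": [25, -1.5, -5], "delta_rot": [0.003, -0.002, -0.002], "hand": 0.35},
    {"translation": [25, -1.5, -5], "delta_rot": [0.003, -0.002, -0.002], "hand": 0.35},
    {"translation": [25, -1.5, -5], "delta_rot": [0.003, -0.002, -0.002], "hand": 0.35},
  ],
)

```text
t: 9.6
tool_pos: [0.6087, 0.2907, 0.1086]
tcp_rot: [0.044, 1.567, -0.042]
contact_force: [-0.2, 0.0, 0.1]
gripper_width: 0.349
```

```bash
python3 - <<'E'
from h import *
s=st()
Q=downR(YAW); g=ch(35,195,45)
plan([(g+[0,0,.000],Q)],vmax=25)
for a in np.linspace(0,.85,10)[1:]: print(np.round(1000*(C.T@(ch(-85+120*np.cos(a),195,45+120*np.sin(a))-g)),0))
E
```

```text
t 9.6 p [0.6087 0.2907 0.1086] rv [ 0.044  1.567 -0.042] F [-0.2  0.   0.1] w 0.349 q [ 0.43  0.56  1.49 -0.    1.09  0.48]
n 3 t [21.2, -0.0, -0.2] r [-0.0002, 0.0012, -0.0004]  -> [0.608 0.291 0.045]
[-1. -0. 11.]
[-2. -0. 23.]
[-5. -0. 34.]
[-8. -0. 44.]
[-13.  -0.  55.]
[-19.  -0.  64.]
[-25.  -0.  74.]
[-33.  -0.  82.]
[-41.  -0.  90.]
```

Request:
apply_moves(
  series=[
    {"translation": [21, 0, 0], "delta_rot": [0, 0, 0], "hand": 0.35},
    {"translation": [21, 0, 0], "delta_rot": [0, 0, 0], "hand": 0.35},
    {"translation": [21, 0, 0], "delta_rot": [0, 0, 0], "hand": 0.35},
    {"translation": [0, 0, 0], "delta_rot": [0, 0, 0], "hand": 0},
    {"translation": [0, 0, 0], "delta_rot": [0, 0, 0], "hand": 0},
    {"translation": [0, 0, 0], "delta_rot": [0, 0, 0], "hand": 0},
    {"translation": [0, 0, 0], "delta_rot": [0, 0, 0], "hand": 0},
  ],
)

```text
t: 10.3
tool_pos: [0.6061, 0.2889, 0.0387]
tcp_rot: [0.042, 1.574, -0.045]
contact_force: [-0.0, 0.3, -3.8]
gripper_width: 0.144
```

```bash
python3 - <<'E'
from h import *
s=st(); print('cham',1000*C.T@(np.array(s['tool_pos'])-CO))
E
```

```text
t 10.3 p [0.6061 0.2889 0.0387] rv [ 0.042  1.574 -0.045] F [-0.   0.3 -3.8] w 0.144 q [0.43 0.63 1.56 0.   0.96 0.48]
cham [ 32.85998298 193.07975541  38.7116115 ]
```

Request:
apply_moves(
  series=[
    {"translation": [-11, 0, -0.5], "delta_rot": [0, 0, 0], "hand": 0},
    {"translation": [-11.5, 0, -2], "delta_rot": [0, 0, 0], "hand": 0},
    {"translation": [-11, 0, -3], "delta_rot": [0, 0, 0], "hand": 0},
    {"translation": [-11, 0, -4], "delta_rot": [0, 0, 0], "hand": 0},
    {"translation": [-10.5, 0, -5], "delta_rot": [0, 0, 0], "hand": 0},
    {"translation": [-10, 0, -6], "delta_rot": [0, 0, 0], "hand": 0},
    {"translation": [-9, 0, -7], "delta_rot": [0, 0, 0], "hand": 0},
  ],
)

```text
t: 11.0
tool_pos: [0.5751, 0.2904, 0.1186]
tcp_rot: [0.042, 1.578, -0.045]
contact_force: [-2.6, 1.4, -8.0]
gripper_width: 0.146
```

```bash
cat >> h.py <<'E'
def cham(): 
    s=st(); c=1000*C.T@(np.array(s['tool_pos'])-CO); print('cham',c.round(1)); return c
E
python3 - <<'E'
from h import *
c=cham()
print(np.arctan2(c[2]-45,c[0]+85),np.hypot(c[2]-45,c[0]+85))
E
```

```text
t 11.0 p [0.5751 0.2904 0.1186] rv [ 0.042  1.578 -0.045] F [-2.6  1.4 -8. ] w 0.146 q [0.45 0.51 1.55 0.   1.09 0.5 ]
cham [  1.9 192.9 118.6]
0.7025120964264495 113.86144063686503
```

Request:
apply_moves(
  series=[
    {"translation": [-6, 0, -5], "delta_rot": [0, 0, 0], "hand": 0},
    {"translation": [-4, 0, -4], "delta_rot": [0, 0, 0], "hand": 0},
    {"translation": [-3, 0, -3], "delta_rot": [0, 0, 0], "hand": 0},
    {"translation": [0, 0, 0], "delta_rot": [0, 0, 0], "hand": 0},
  ],
)

```text
t: 11.4
tool_pos: [0.5678, 0.2908, 0.1269]
tcp_rot: [0.04, 1.565, -0.044]
contact_force: [-3.6, 1.1, 0.4]
gripper_width: 0.147
```

```bash
python3 - <<'E'
from h import *
c=cham()
print(np.arctan2(c[2]+5-45,c[0]+85),np.hypot(c[2]+5-45,c[0]+85))
save('scene','s3.png'); f=load('s3')['frame'][100:260,200:370,::-1]
cv2.imwrite('pics/c4.png',cv2.resize(f,None,fx=4,fy=3.5,interpolation=cv2.INTER_CUBIC))
E
```

```text
t 11.4 p [0.5678 0.2908 0.1269] rv [ 0.04   1.565 -0.044] F [-3.6  1.1  0.4] w 0.147 q [ 0.46  0.49  1.56 -0.01  1.08  0.51]
cham [ -5.5 192.9 126.9]
0.8298440216039025 117.83258513335868
```

View pics/c4.png

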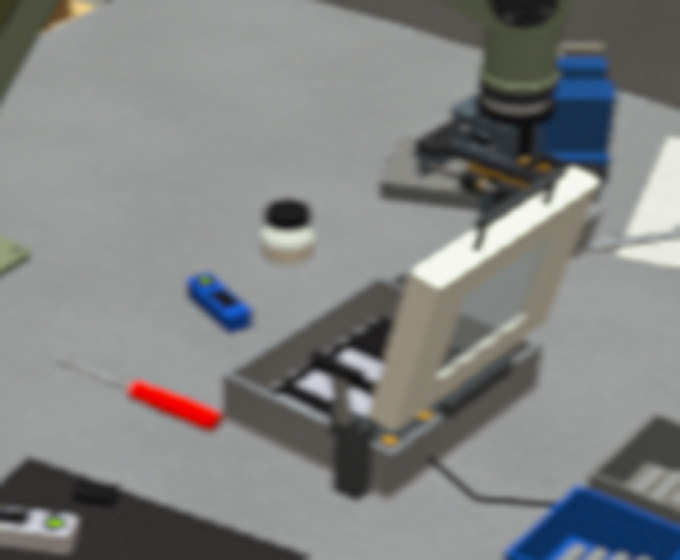

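Request:
apply_moves(
  series=[
    {"translation": [-4, 0, -4], "delta_rot": [0, 0, 0], "hand": 0},
    {"translation": [-3, 0, -3], "delta_rot": [0, 0, 0], "hand": 0},
  ],
)

```text
t: 11.65
tool_pos: [0.5674, 0.2907, 0.1281]
tcp_rot: [0.039, 1.552, -0.043]
contact_force: [12.1, 2.3, -27.6]
gripper_width: 0.145
```

```bash
python3 - <<'E'
from h import *
c=cham()
E
```

```text
t 11.65 p [0.5674 0.2907 0.1281] rv [ 0.039  1.552 -0.043] F [ 12.1   2.3 -27.6] w 0.145 q [ 0.46  0.48  1.57 -0.01  1.07  0.52]
cham [ -5.9 192.8 128.1]
```

Request:
apply_moves(
  series=[
    {"translation": [2, 0, 1], "delta_rot": [0, 0, 0], "hand": 0.35},
    {"translation": [0, 0, 0], "delta_rot": [0, 0, 0], "hand": 0.35},
    {"translation": [-30, 0, 0], "delta_rot": [0, 0, 0], "hand": 0.35},
    {"translation": [-40, 0, 0], "delta_rot": [0, 0, 0], "hand": 0.35},
    {"translation": [-40, 0, 0], "delta_rot": [0, 0, 0], "hand": 0.3},
    {"translation": [-40, 0, 0], "delta_rot": [0, 0, 0], "hand": 0.3},
    {"translation": [-40, 0, 0], "delta_rot": [0, 0, 0], "hand": 0.3},
    {"translation": [-40, 0, 0], "delta_rot": [0, 0, 0], "hand": 0.3},
    {"translation": [-40, 0, 0], "delta_rot": [0, 0, 0], "hand": 0.3},
  ],
)

```text
t: 12.55
tool_pos: [0.5599, 0.2898, 0.4173]
tcp_rot: [0.043, 1.54, -0.041]
contact_force: [0.9, 0.5, -0.9]
gripper_width: 0.301
```

```bash
python3 - <<'E'
from h import *
c=cham(); d=save('top','t4.png'); 
print('tip',proj(d,ch(68.2,145,211)),'grip',proj(d,ch(-3.6,195,133)),'bar',proj(d,bar(1.75)))
f=d['frame'][80:220,130:290,::-1]
cv2.imwrite('pics/c5.png',cv2.resize(f,None,fx=4,fy=4,interpolation=cv2.INTER_CUBIC))
b=bar(1.75); Q=downR(YAW)
plan([(b+[0,0,.09],Q),(b+[0,0,.003],Q)],vmax=30)
E
```

```text
t 12.55 p [0.5599 0.2898 0.4173] rv [ 0.043  1.54  -0.041] F [ 0.9  0.5 -0.9] w 0.301 q [ 0.47  0.36  1.06 -0.01  1.7   0.52]
cham [-13.3 191.5 417.3]
tip [158.55457812 136.26900763] grip [146.6463216  164.44789834] bar [202.70664023 104.545925  ]
n 8 t [1.2, -24.0, 17.7] r [0.0001, 0.0054, -0.0012]  -> [0.693 0.091 0.418]
n 3 t [29.0, -0.0, -0.0] r [0.0, 0.0, 0.0]  -> [0.693 0.091 0.331]
```

View pics/c5.png

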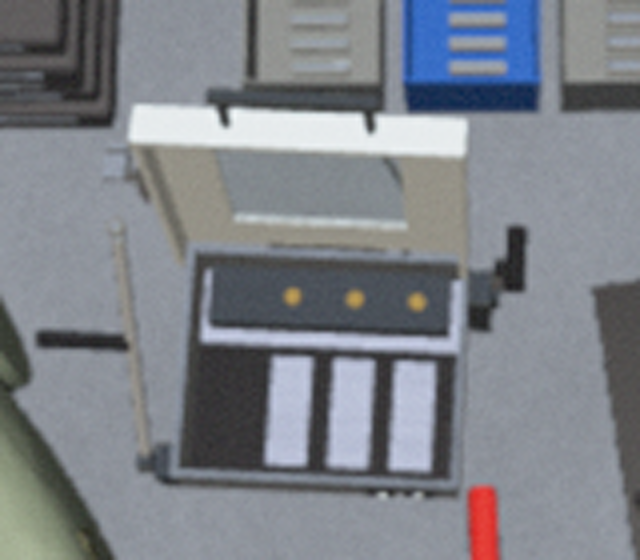

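Request:
apply_moves(
  series=[
    {"translation": [0, -24, 17.7], "delta_rot": [0, 0.005, -0.001], "hand": 0.3},
    {"translation": [0, -24, 17.7], "delta_rot": [0, 0.005, -0.001], "hand": 0.3},
    {"translation": [0, -24, 17.7], "delta_rot": [0, 0.005, -0.001], "hand": 0.3},
    {"translation": [1, -24, 17.7], "delta_rot": [0, 0.005, -0.001], "hand": 0.3},
    {"translation": [1, -24, 17.7], "delta_rot": [0, 0.005, -0.001], "hand": 0.3},
    {"translation": [1, -24, 17.7], "delta_rot": [0, 0.005, -0.001], "hand": 0.3},
    {"translation": [1, -24, 17.7], "delta_rot": [0, 0.005, -0.001], "hand": 0.3},
    {"translation": [1, -24, 17.7], "delta_rot": [0, 0.005, -0.001], "hand": 0.3},
  ],
)

```text
t: 13.4
tool_pos: [0.6906, 0.0881, 0.4506]
tcp_rot: [0.048, 1.53, -0.023]
contact_force: [-0.4, -0.1, -0.1]
gripper_width: 0.298
```

```bash
python3 - <<'E'
from h import *
c=cham(); 
b=bar(1.75); Q=downR(YAW)
plan([(b+[0,0,.003],Q)]+[(bar(t)+[0,0,.003],Q) for t in(1.65,1.55,1.45,1.38)],vmax=27)
E
```

```text
t 13.4 p [0.6906 0.0881 0.4506] rv [ 0.048  1.53  -0.023] F [-0.4 -0.1 -0.1] w 0.298 q [0.11 0.49 0.76 0.01 1.85 0.15]
cham [128.1  -2.9 450.6]
n 5 t [23.8, 0.3, -0.2] r [0.0017, 0.0079, -0.0033]  -> [0.693 0.091 0.331]
n 1 t [-1.8, 0.0, -23.4] r [0.0, 0.0, 0.0]  -> [0.669 0.092 0.333]
n 1 t [0.5, 0.0, -23.5] r [0.0, 0.0, 0.0]  -> [0.646 0.093 0.333]
n 1 t [2.9, -0.0, -23.3] r [0.0, 0.0, 0.0]  -> [0.622 0.095 0.33 ]
n 1 t [3.4, -0.0, -16.1] r [0.0, 0.0, 0.0]  -> [0.606 0.096 0.326]
```

Request:
apply_moves(
  series=[
    {"translation": [24, 0.3, -0.2], "delta_rot": [0.002, 0.008, -0.003], "hand": 0.3},
    {"translation": [24, 0.3, -0.2], "delta_rot": [0.002, 0.008, -0.003], "hand": 0.3},
    {"translation": [24, 0.3, -0.2], "delta_rot": [0.002, 0.008, -0.003], "hand": 0.3},
    {"translation": [24, 0.3, -0.2], "delta_rot": [0.002, 0.008, -0.003], "hand": 0.3},
    {"translation": [22, 0, 0], "delta_rot": [0, 0.008, -0.003], "hand": 0.3},
    {"translation": [0, 0, 0], "delta_rot": [0, 0, 0], "hand": 0},
    {"translation": [0, 0, 0], "delta_rot": [0, 0, 0], "hand": 0},
    {"translation": [0, 0, 0], "delta_rot": [0, 0, 0], "hand": 0},
    {"translation": [0, 0, 0], "delta_rot": [0, 0, 0], "hand": 0},
  ],
)

```text
t: 14.3
tool_pos: [0.6905, 0.085, 0.3432]
tcp_rot: [0.049, 1.558, -0.046]
contact_force: [0.3, -0.9, -8.1]
gripper_width: 0.124
```

```bash
python3 - <<'E'
from h import *
s=state(); cham(); print(hood_now(s['tool_pos']))
E
```

```text
t 14.3 p [0.6905 0.085  0.3432] rv [ 0.049  1.558 -0.046] F [ 0.3 -0.9 -8.1] w 0.124 q [0.11 0.48 1.04 0.   1.61 0.17]
cham [128.2  -5.9 343.2]
(np.float64(1.7347942018912188), np.float64(0.24981777194521018))
```

Request:
apply_moves(
  series=[
    {"translation": [0, 0, 0], "delta_rot": [0, 0, 0], "hand": 0.3},
    {"translation": [0, 0, 0], "delta_rot": [0, 0, 0], "hand": 0.3},
    {"translation": [8, 3, 0], "delta_rot": [0, 0, 0], "hand": 0.3},
    {"translation": [6, 3, 0], "delta_rot": [0, 0, 0], "hand": 0.3},
    {"translation": [0, 0, 0], "delta_rot": [0, 0, 0], "hand": 0.3},
    {"translation": [0, 0, 0], "delta_rot": [0, 0, 0], "hand": 0},
    {"translation": [0, 0, 0], "delta_rot": [0, 0, 0], "hand": 0},
    {"translation": [0, 0, 0], "delta_rot": [0, 0, 0], "hand": 0},
    {"translation": [0, 0, 0], "delta_rot": [0, 0, 0], "hand": 0},
  ],
)

```text
t: 15.2
tool_pos: [0.6912, 0.0922, 0.3359]
tcp_rot: [0.05, 1.549, -0.044]
contact_force: [0.7, -0.4, -0.9]
gripper_width: 0.123
```

Request:
apply_moves(
  series=[
    {"translation": [-1, 0, -12], "delta_rot": [0, 0, 0], "hand": 0},
    {"translation": [-1, 0, -12], "delta_rot": [0, 0, 0], "hand": 0},
    {"translation": [0, 0, -12], "delta_rot": [0, 0, 0], "hand": 0},
    {"translation": [0, 0, -12], "delta_rot": [0, 0, 0], "hand": 0},
    {"translation": [1, 0, -12], "delta_rot": [0, 0, 0], "hand": 0},
    {"translation": [1.5, 0, -10], "delta_rot": [0, 0, 0], "hand": 0},
  ],
)

```text
t: 15.8
tool_pos: [0.6326, 0.0952, 0.337]
tcp_rot: [0.05, 1.512, -0.043]
contact_force: [1.7, -0.8, 2.9]
gripper_width: 0.122
```

```bash
python3 - <<'E'
from h import *
s=state(); cham(); print(hood_now(s['tool_pos']))
plan([(bar(1.38)+[0,0,.006],downR(YAW))],vmax=6)
E
```

```text
t 15.8 p [0.6326 0.0952 0.337 ] rv [ 0.05   1.512 -0.043] F [ 1.7 -0.8  2.9] w 0.122 q [ 0.13  0.35  1.25 -0.01  1.48  0.19]
cham [ 69.8   1.  337. ]
(np.float64(1.4977645587019004), np.float64(0.24388406240351893))
n 5 t [1.3, -0.2, -5.3] r [-0.0011, 0.0117, -0.0011]  -> [0.606 0.096 0.329]
```

Request:
apply_moves(
  series=[
    {"translation": [1, 0, -6], "delta_rot": [0, 0.01, 0], "hand": 0},
    {"translation": [1.2, 0, -6], "delta_rot": [0, 0.01, 0], "hand": 0},
    {"translation": [1.3, 0, -5], "delta_rot": [0, 0.01, 0], "hand": 0},
    {"translation": [1.3, 0, -5], "delta_rot": [0, 0.01, 0], "hand": 0},
  ],
)

```text
t: 16.2
tool_pos: [0.6107, 0.0964, 0.3329]
tcp_rot: [0.051, 1.548, -0.042]
contact_force: [0.6, -1.0, 3.9]
gripper_width: 0.123
```

```bash
python3 - <<'E'
from h import *
s=state(); cham(); print(hood_now(s['tool_pos']))
E
```

```text
t 16.2 p [0.6107 0.0964 0.3329] rv [ 0.051  1.548 -0.042] F [ 0.6 -1.   3.9] w 0.123 q [0.14 0.34 1.29 0.   1.5  0.2 ]
cham [ 47.9   1.1 332.9]
(np.float64(1.406084974190321), np.float64(0.2435351115504259))
```

Request:
apply_moves(
  series=[
    {"translation": [1, 0, -3], "delta_rot": [0, 0, 0], "hand": 0},
    {"translation": [0.5, 0, -3], "delta_rot": [0, 0, 0], "hand": 0},
    {"translation": [0, 0, 0], "delta_rot": [0, 0, 0], "hand": 0},
  ],
)

```text
t: 16.5
tool_pos: [0.6071, 0.0965, 0.332]
tcp_rot: [0.051, 1.541, -0.042]
contact_force: [0.7, -1.1, 2.6]
gripper_width: 0.123
```

```bash
python3 - <<'E'
from h import *
s=state(); cham(); print(hood_now(s['tool_pos']))
d=save('top','t5.png'); e=save('scene','s5.png')
f=d['frame'][100:220,130:290,::-1]; g=e['frame'][130:260,250:370,::-1]
cv2.imwrite('pics/c6.png',np.hstack([cv2.resize(f,(420,315),interpolation=cv2.INTER_CUBIC),cv2.resize(g,(291,315),interpolation=cv2.INTER_CUBIC)]))
print('tip',(proj(d,ch(68.2,145,211))-[130,100])*2.625, (proj(e,ch(68.2,145,211))-[250,130])*2.42)
E
```

```text
t 16.5 p [0.6071 0.0965 0.332 ] rv [ 0.051  1.541 -0.042] F [ 0.7 -1.1  2.6] w 0.123 q [0.14 0.33 1.3  0.   1.48 0.2 ]
cham [ 44.3   1.  332. ]
(np.float64(1.3910759974859552), np.float64(0.24341670541603935))
tip [74.95576756 95.20614502] [209.79559036  72.00324144]
```

View pics/c6.png

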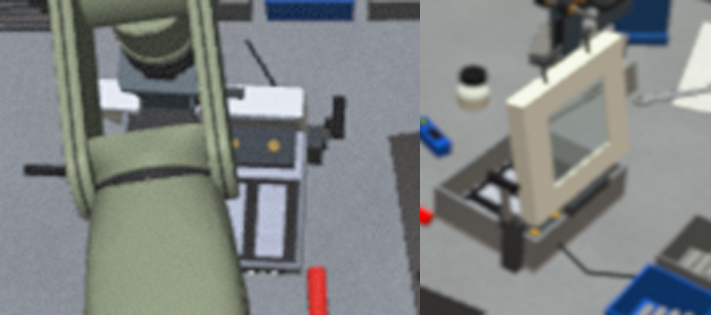

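Request:
apply_moves(
  series=[
    {"translation": [0.8, 0, -4], "delta_rot": [0, 0, 0], "hand": 0},
    {"translation": [0.8, 0, -4], "delta_rot": [0, 0, 0], "hand": 0},
  ],
)

```text
t: 16.8
tool_pos: [0.6057, 0.0966, 0.3317]
tcp_rot: [0.051, 1.523, -0.042]
contact_force: [12.7, -0.6, 1.6]
gripper_width: 0.12
```

```bash
python3 - <<'E'
from h import *
s=state(); cham(); print(hood_now(s['tool_pos']))
E
```

```text
t 16.8 p [0.6057 0.0966 0.3317] rv [ 0.051  1.523 -0.042] F [12.7 -0.6  1.6] w 0.12 q [ 0.14  0.32  1.32 -0.    1.46  0.2 ]
cham [ 42.9   1.1 331.7]
(np.float64(1.385119653789879), np.float64(0.24344378640254596))
```

Request:
apply_moves(
  series=[
    {"translation": [0, 0, 2], "delta_rot": [0, 0, 0], "hand": 0},
    {"translation": [0, 0, 0], "delta_rot": [0, 0, 0], "hand": 0.3},
    {"translation": [0, 0, 0], "delta_rot": [0, 0, 0], "hand": 0.3},
    {"translation": [-20, 0, 0], "delta_rot": [0, 0, 0], "hand": 0.3},
    {"translation": [-35, 0, 0], "delta_rot": [0, 0, 0], "hand": 0.3},
    {"translation": [-20, 0, -25], "delta_rot": [0, 0, 0], "hand": 0.5},
    {"translation": [0, -40, -20], "delta_rot": [0, 0, 0], "hand": 0.6},
    {"translation": [0, -40, -20], "delta_rot": [0, 0, 0], "hand": 0.6},
    {"translation": [0, -40, -20], "delta_rot": [0, 0, 0], "hand": 0.6},
    {"translation": [0, -40, -20], "delta_rot": [0, 0, 0], "hand": 0.6},
    {"translation": [0, -40, 0], "delta_rot": [0, 0, 0], "hand": 0.6},
  ],
)

```text
t: 17.9
tool_pos: [0.4747, -0.0959, 0.3941]
tcp_rot: [0.048, 1.564, -0.034]
contact_force: [1.0, 0.4, -0.6]
gripper_width: 0.601
```

```bash
python3 - <<'E'
from h import *
cham()
d=save('top','t6.png'); e=save('scene','s6.png')
b=bar(1.4); print('bar1.40 top px',proj(d,b),'scene',proj(e,b))
f=d['frame'][100:220,130:290,::-1]; g=e['frame'][130:260,250:370,::-1]
cv2.imwrite('pics/c7.png',np.hstack([cv2.resize(f,(420,315),interpolation=cv2.INTER_CUBIC),cv2.resize(g,(291,315),interpolation=cv2.INTER_CUBIC)]))
hsv=cv2.cvtColor(d['frame'],cv2.COLOR_RGB2HSV)
h0=cv2.cvtColor(load('top0')['frame'],cv2.COLOR_RGB2HSV)
for H in(h0,hsv):
  m=((H[...,2]>140)).astype(np.uint8); m[:,:285]=0; m[:,380:]=0; m[:145]=0; m[232:]=0
  m=cv2.morphologyEx(m,cv2.MORPH_CLOSE,np.ones((5,5)))
  for c in blobs(d,m,40,900):
    P=np.array([onz(d,u,v,.031)[:2] for u,v in c[:,0,:]],np.float32); (x,y),wh,a=cv2.minAreaRect(P*1000)
    print(np.round([x,y,*wh,a],1), cv2.minAreaRect(c)[0])
E
```

```text
t 17.9 p [ 0.4747 -0.0959  0.3941] rv [ 0.048  1.564 -0.034] F [ 1.   0.4 -0.6] w 0.601 q [-0.23  0.11  1.44  0.01  1.59 -0.18]
cham [ -77.5 -198.3  394.1]
bar1.40 top px [200.87028927 133.15253709] scene [311.19247181 148.02986045]
[ 359.7 -383.4   26.6  185.8    7.6] (352.0, 227.0)
[ 404.7 -162.3   13.5   88.5   88.8] (287.0, 218.0)
[ 434.4 -271.4   87.9   30.6   26. ] (318.9999694824219, 209.00003051757812)
[ 466.7 -368.9   87.4   30.6    1.9] (347.0000305175781, 199.50003051757812)
[ 559.2 -460.    48.3  201.9   86.5] (372.0, 173.5)
[ 653.2 -216.7  112.2   14.5   89.6] (301.0, 147.0)
[ 361.6 -381.1   26.7  189.1    6.2] (351.4999694824219, 227.0)
[ 435.2 -271.6   89.4   30.7   24.8] (318.8999938964844, 208.7999725341797)
[ 466.6 -368.9   87.5   31.1    1.9] (347.00347900390625, 199.54139709472656)
[ 559.2 -460.    48.3  201.9   86.5] (372.0, 173.5)
[ 510.4 -210.3  105.   301.6   88.8] (300.0, 188.0)
```

View pics/c7.png

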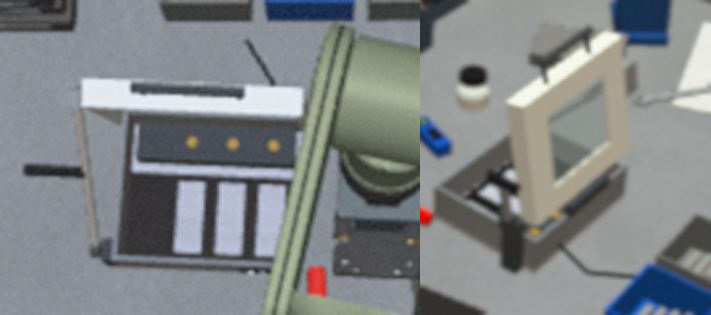

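```bash
python3 - <<'E'
from h import *
Q=downR(np.deg2rad(25-90)); p=np.array([.435,-.2715,0])
plan([(p+[0,0,.15],Q),(p+[0,0,.031],Q)],vmax=30)
E
```

```text
n 11 t [22.1, -16.2, 5.2] r [0.0978, 0.0001, -0.0008]  -> [ 0.435 -0.272  0.15 ]
n 4 t [29.8, -0.0, -0.0] r [0.0, 0.0, 0.0]  -> [ 0.435 -0.272  0.031]
```

Request:
apply_moves(
  series=[
    {"translation": [22, -16.2, 5.2], "delta_rot": [0.098, 0, 0], "hand": 0.6},
    {"translation": [22, -16.2, 5.2], "delta_rot": [0.098, 0, 0], "hand": 0.6},
    {"translation": [22, -16.2, 5.2], "delta_rot": [0.098, 0, 0], "hand": 0.6},
    {"translation": [22, -16.2, 5.2], "delta_rot": [0.098, 0, 0], "hand": 0.6},
    {"translation": [22, -16.2, 5.2], "delta_rot": [0.098, 0, 0], "hand": 0.6},
    {"translation": [22, -16.2, 5.2], "delta_rot": [0.098, 0, 0], "hand": 0.6},
    {"translation": [22, -16.2, 5.2], "delta_rot": [0.098, 0, 0], "hand": 0.6},
    {"translation": [22, -16.2, 5.2], "delta_rot": [0.098, 0, 0], "hand": 0.6},
    {"translation": [22, -16.2, 5.2], "delta_rot": [0.098, 0, 0], "hand": 0.6},
    {"translation": [22, -16.2, 5.2], "delta_rot": [0.098, 0, 0], "hand": 0.6},
    {"translation": [22, -16.2, 5.2], "delta_rot": [0.098, 0, 0], "hand": 0.6},
  ],
)

```text
t: 19.1
tool_pos: [0.4277, -0.26, 0.1349]
tcp_rot: [0.934, 1.392, -0.905]
contact_force: [-0.4, 0.0, 0.4]
gripper_width: 0.602
```

```bash
cat >> h.py <<'E'
def wray(d,s,u,v,z):
    u0,v0,f=d['mtx'][0][2],d['mtx'][1][2],d['mtx'][0][0]; du,dv=u-u0,v-v0; r=np.hypot(du,dv); a=r/f
    c=np.array([np.sin(a)*du/r,np.sin(a)*dv/r,np.cos(a)]); T=np.array(d['tool_from_camera'])
    M=R.from_rotvec(s['tcp_rot']).as_matrix(); e=np.array(s['tool_pos'])+M@T[:3,3]; w=M@T[:3,:3]@c
    return e+w*(z-e[2])/w[2]
def matlevels(d,s,name=None):
    H=cv2.cvtColor(d['frame'],cv2.COLOR_RGB2HSV); m=((H[...,2]>140)&(H[...,1]<60)).astype(np.uint8)
    m=cv2.morphologyEx(m,cv2.MORPH_CLOSE,np.ones((9,9)))
    for c in blobs(d,m,300,30000):
        P=np.array([wray(d,s,u,v,.031)[:2] for u,v in c[:,0,:]],np.float32); (x,y),wh,a=cv2.minAreaRect(P*1000)
        if 60<max(wh)<130 and 20<min(wh)<60: print(np.round([x,y,*wh,a],1),c[:,0].mean(0).round())
E
python3 - <<'E'
from h import *
s=st()
Q=downR(np.deg2rad(25-90)); p=np.array([.435,-.2715,0])
plan([(p+[0,0,.1],Q),(p+[0,0,.031],Q)],vmax=23)
d=save('wrist','w2.png'); matlevels(d,s)
E
```

```text
t 19.1 p [ 0.4277 -0.26    0.1349] rv [ 0.934  1.392 -0.905] F [-0.4  0.   0.4] w 0.602 q [-0.58  0.3   1.86  0.02  1.01  0.59]
n 2 t [17.3, 1.1, 7.1] r [-0.0225, -0.0142, -0.0012]  -> [ 0.435 -0.272  0.1  ]
n 3 t [23.0, -0.0, -0.0] r [0.0, 0.0, 0.0]  -> [ 0.435 -0.272  0.031]
[ 474.9 -367.6   74.6   36.9    7.8] [382. 192.]
[ 435.  -270.4   91.5   29.8   25.6] [274. 190.]
```

View pics/w2.png

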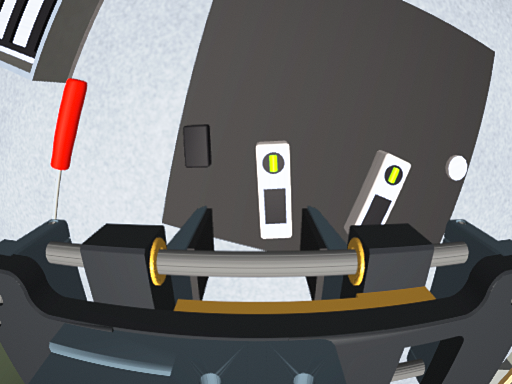

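The wrist view shows the silver level between the fingers at (273,190), standing upright. Its position agrees with the top view to 1 mm.

Request:
apply_moves(
  series=[
    {"translation": [16, 1, 7], "delta_rot": [-0.0205, -0.014, 0], "hand": 0.6},
    {"translation": [16, 1, 7], "delta_rot": [-0.0205, -0.014, 0], "hand": 0.6},
    {"translation": [22, 0, 0], "delta_rot": [0, 0, 0], "hand": 0.6},
    {"translation": [22, 0, 0], "delta_rot": [0, 0, 0], "hand": 0.6},
  ],
)

```text
t: 19.55
tool_pos: [0.4315, -0.2677, 0.0536]
tcp_rot: [0.887, 1.395, -0.882]
contact_force: [0.1, -0.7, 0.3]
gripper_width: 0.602
```

```bash
python3 - <<'E'
from h import *
s=st()
Q=downR(np.deg2rad(25.3-90)); p=np.array([.435,-.271,0])
plan([(p+[0,0,.031],Q)],vmax=23)
E
```

```text
t 19.55 p [ 0.4315 -0.2677  0.0536] rv [ 0.887  1.395 -0.882] F [ 0.1 -0.7  0.3] w 0.602 q [-0.58  0.4   1.95  0.    0.8   0.55]
n 2 t [11.3, 0.9, 2.4] r [-0.0035, -0.0053, 0.0015]  -> [ 0.435 -0.271  0.031]
```

Request:
apply_moves(
  series=[
    {"translation": [11, 1, 2.5], "delta_rot": [-0.003, -0.005, 0.001], "hand": 0.6},
    {"translation": [11, 1, 2.5], "delta_rot": [-0.003, -0.005, 0.001], "hand": 0.6},
    {"translation": [0, 0, 0], "delta_rot": [0, 0, 0], "hand": 0.6},
    {"translation": [0, 0, 0], "delta_rot": [0, 0, 0], "hand": 0},
    {"translation": [0, 0, 0], "delta_rot": [0, 0, 0], "hand": 0},
    {"translation": [0, 0, 0], "delta_rot": [0, 0, 0], "hand": 0},
    {"translation": [0, 0, 0], "delta_rot": [0, 0, 0], "hand": 0},
    {"translation": [0, 0, 0], "delta_rot": [0, 0, 0], "hand": 0},
  ],
)

```text
t: 20.35
tool_pos: [0.4363, -0.2669, 0.0302]
tcp_rot: [0.876, 1.395, -0.874]
contact_force: [0.4, -0.6, -1.9]
gripper_width: 0.327
```

```bash
python3 - <<'E'
from h import *
s=st(); P=np.array(s['tool_pos'])
print('grasp offset along level',(P[:2]-[.435,-.271])@[np.cos(.4416),np.sin(.4416)])
Q=downR(YAW-np.pi/2)
plan([(P+[0,0,.17],R.from_rotvec(s['tcp_rot']).as_matrix()),(ch(-30,32,200),Q)],vmax=30)
E
```

```text
t 20.35 p [ 0.4363 -0.2669  0.0302] rv [ 0.876  1.395 -0.874] F [ 0.4 -0.6 -1.9] w 0.327 q [-0.57  0.44  1.97  0.    0.74  0.55]
grasp offset along level 0.002905821441612602
n 6 t [-28.3, -0.1, -0.2] r [-0.0, 0.0, 0.0]  -> [ 0.436 -0.267  0.2  ]
n 14 t [0.1, 13.0, -26.6] r [0.0358, -0.0004, 0.0003]  -> [0.535 0.131 0.2  ]
```

Request:
apply_moves(
  series=[
    {"translation": [-28, 0, 0], "delta_rot": [0, 0, 0], "hand": 0},
    {"translation": [-28, 0, 0], "delta_rot": [0, 0, 0], "hand": 0},
    {"translation": [-28, 0, 0], "delta_rot": [0, 0, 0], "hand": 0},
    {"translation": [-28, 0, 0], "delta_rot": [0, 0, 0], "hand": 0},
    {"translation": [-28, 0, 0], "delta_rot": [0, 0, 0], "hand": 0},
    {"translation": [-28, 0, 0], "delta_rot": [0, 0, 0], "hand": 0},
    {"translation": [0, 13, -26.5], "delta_rot": [0.036, 0, 0], "hand": 0},
    {"translation": [0, 13, -26.5], "delta_rot": [0.036, 0, 0], "hand": 0},
    {"translation": [0, 13, -26.5], "delta_rot": [0.036, 0, 0], "hand": 0},
    {"translation": [0, 13, -26.5], "delta_rot": [0.036, 0, 0], "hand": 0},
    {"translation": [0, 13, -26.5], "delta_rot": [0.036, 0, 0], "hand": 0},
    {"translation": [0, 13, -26.5], "delta_rot": [0.036, 0, 0], "hand": 0},
    {"translation": [0, 13, -26.5], "delta_rot": [0.036, 0, 0], "hand": 0},
    {"translation": [0, 13, -26.5], "delta_rot": [0.036, 0, 0], "hand": 0},
    {"translation": [0, 13, -26.5], "delta_rot": [0.036, 0, 0], "hand": 0},
    {"translation": [0, 13, -26.5], "delta_rot": [0.036, 0, 0], "hand": 0},
  ],
)

```text
t: 21.95
tool_pos: [0.4862, 0.0288, 0.2074]
tcp_rot: [1.165, 1.249, -1.166]
contact_force: [0.0, -0.2, -1.4]
gripper_width: 0.326
```

```bash
python3 - <<'E'
from h import *
cham(); Q=downR(YAW-np.pi/2)
plan([(ch(-27,32,120),Q),(ch(-27,32,36),Q)],vmax=25)
E
```

```text
t 21.95 p [0.4862 0.0288 0.2074] rv [ 1.165  1.249 -1.166] F [ 0.  -0.2 -1.4] w 0.326 q [0.03 0.2  1.79 0.01 1.16 1.54]
cham [-72.7 -73.1 207.4]
n 6 t [14.6, 8.9, -16.9] r [0.0193, -0.0012, 0.0013]  -> [0.538 0.131 0.12 ]
n 4 t [21.0, 0.0, -0.0] r [0.0, 0.0, 0.0]  -> [0.538 0.131 0.036]
```

Request:
apply_moves(
  series=[
    {"translation": [15, 9, -17], "delta_rot": [0.019, -0.001, 0.001], "hand": 0},
    {"translation": [15, 9, -17], "delta_rot": [0.019, -0.001, 0.001], "hand": 0},
    {"translation": [15, 9, -17], "delta_rot": [0.019, -0.001, 0.001], "hand": 0},
    {"translation": [15, 9, -17], "delta_rot": [0.019, -0.001, 0.001], "hand": 0},
    {"translation": [15, 9, -17], "delta_rot": [0.019, -0.001, 0.001], "hand": 0},
    {"translation": [15, 9, -17], "delta_rot": [0.019, -0.001, 0.001], "hand": 0},
    {"translation": [0, 0, 0], "delta_rot": [0, 0, 0], "hand": 0},
  ],
)

```text
t: 22.65
tool_pos: [0.5395, 0.1392, 0.1149]
tcp_rot: [1.249, 1.185, -1.249]
contact_force: [-0.1, -0.1, -1.6]
gripper_width: 0.327
```

```bash
python3 - <<'E'
from h import *
cham(); Q=downR(YAW-np.pi/2)
plan([(ch(-27,32,70),Q),(ch(-27,32,36),Q)],vmax=20)
E
```

```text
t 22.65 p [0.5395 0.1392 0.1149] rv [ 1.249  1.185 -1.249] F [-0.1 -0.1 -1.6] w 0.327 q [0.23 0.39 1.77 0.   0.98 1.85]
cham [-25.5  40.  114.9]
n 3 t [15.0, -0.5, 2.7] r [0.0001, -0.0004, 0.0003]  -> [0.538 0.131 0.07 ]
n 2 t [17.0, 0.0, -0.0] r [0.0, 0.0, 0.0]  -> [0.538 0.131 0.036]
```

Request:
apply_moves(
  series=[
    {"translation": [5, -0.5, 4], "delta_rot": [0, 0, 0], "hand": 0},
    {"translation": [15, -0.5, 4], "delta_rot": [0, 0, 0], "hand": 0},
    {"translation": [15, -0.5, 0], "delta_rot": [0, 0, 0], "hand": 0},
    {"translation": [10, 0, 0], "delta_rot": [0, 0, 0], "hand": 0},
    {"translation": [0, 0, 0], "delta_rot": [0, 0, 0], "hand": 0},
  ],
)

```text
t: 23.15
tool_pos: [0.5361, 0.1273, 0.0703]
tcp_rot: [1.249, 1.183, -1.249]
contact_force: [0.2, -0.4, -1.2]
gripper_width: 0.328
```

```bash
python3 - <<'E'
from h import *
cham(); Q=downR(YAW-np.pi/2)
plan([(ch(-27,32,35),Q)],vmax=20)
E
```

```text
t 23.15 p [0.5361 0.1273 0.0703] rv [ 1.249  1.183 -1.249] F [ 0.2 -0.4 -1.2] w 0.328 q [0.21 0.43 1.84 0.   0.87 1.84]
cham [-28.2  28.   70.3]
n 2 t [17.7, 0.6, -2.0] r [0.0001, -0.0, 0.0]  -> [0.538 0.131 0.035]
```

Request:
apply_moves(
  series=[
    {"translation": [8, 1, -4], "delta_rot": [0, 0, 0], "hand": 0},
    {"translation": [0, 0, 0], "delta_rot": [0, 0, 0], "hand": 0},
    {"translation": [0, 0, 0], "delta_rot": [0, 0, 0], "hand": 0},
  ],
)

```text
t: 23.45
tool_pos: [0.5382, 0.1309, 0.0634]
tcp_rot: [1.251, 1.181, -1.247]
contact_force: [0.1, -0.1, -0.6]
gripper_width: 0.327
```

```bash
python3 - <<'E'
from h import *
cham(); Q=downR(YAW-np.pi/2)
plan([(ch(-27,32,35),Q)],vmax=20)
E
```

```text
t 23.45 p [0.5382 0.1309 0.0634] rv [ 1.251  1.181 -1.247] F [ 0.1 -0.1 -0.6] w 0.327 q [ 0.22  0.44  1.84 -0.    0.85  1.84]
cham [-26.3  31.6  63.4]
n 2 t [14.2, -0.4, -0.2] r [-0.0003, -0.0003, -0.0013]  -> [0.538 0.131 0.035]
```

Request:
apply_moves(
  series=[
    {"translation": [10, -0.2, 0], "delta_rot": [0, 0, 0], "hand": 0},
    {"translation": [10, -0.2, 0], "delta_rot": [0, 0, 0], "hand": 0},
    {"translation": [7, 0, 0], "delta_rot": [0, 0, 0], "hand": 0},
    {"translation": [2, 0, 0], "delta_rot": [0, 0, 0], "hand": 0},
    {"translation": [1, 0, 0], "delta_rot": [0, 0, 0], "hand": 0},
    {"translation": [0, 0, 0], "delta_rot": [0, 0, 0], "hand": 0},
  ],
)

```text
t: 24.05
tool_pos: [0.5391, 0.1313, 0.0347]
tcp_rot: [1.252, 1.18, -1.244]
contact_force: [0.2, 0.1, -1.9]
gripper_width: 0.329
```

```bash
python3 - <<'E'
from h import *
cham()
E
```

```text
t 24.05 p [0.5391 0.1313 0.0347] rv [ 1.252  1.18  -1.244] F [ 0.2  0.1 -1.9] w 0.329 q [ 0.22  0.48  1.87 -0.    0.78  1.84]
cham [-25.4  32.1  34.7]
```

Request:
apply_moves(
  series=[
    {"translation": [1.5, 0, 0], "delta_rot": [0, 0, 0], "hand": 0},
    {"translation": [0, 0, 0], "delta_rot": [0, 0, 0], "hand": 0.46},
    {"translation": [0, 0, 0], "delta_rot": [0, 0, 0], "hand": 0.46},
    {"translation": [-15, 0, 0], "delta_rot": [0, 0, 0], "hand": 0.46},
    {"translation": [-30, 0, 0], "delta_rot": [0, 0, 0], "hand": 0.5},
    {"translation": [-40, 0, 0], "delta_rot": [0, 0, 0], "hand": 0.6},
    {"translation": [-40, 0, 0], "delta_rot": [0, 0, 0], "hand": 0.6},
    {"translation": [-40, -13, 27], "delta_rot": [0, 0, 0], "hand": 0.6},
    {"translation": [0, -13, 27], "delta_rot": [-0.01, 0, 0], "hand": 0.6},
    {"translation": [0, -13, 27], "delta_rot": [-0.01, 0, 0], "hand": 0.6},
    {"translation": [0, -13, 27], "delta_rot": [-0.01, 0, 0], "hand": 0.6},
    {"translation": [0, -13, 27], "delta_rot": [-0.01, 0, 0], "hand": 0.6},
    {"translation": [0, -13, 27], "delta_rot": [-0.01, 0, 0], "hand": 0.6},
    {"translation": [0, -13, 27], "delta_rot": [-0.01, 0, 0], "hand": 0.6},
    {"translation": [0, -13, 27], "delta_rot": [-0.01, 0, 0], "hand": 0.6},
    {"translation": [0, 0, 27], "delta_rot": [-0.01, 0, 0], "hand": 0.6},
    {"translation": [0, 0, 27], "delta_rot": [-0.01, 0, 0], "hand": 0.6},
    {"translation": [0, 0, 27], "delta_rot": [-0.01, 0, 0], "hand": 0.6},
  ],
)

```text
t: 25.85
tool_pos: [0.4286, -0.17, 0.2001]
tcp_rot: [1.169, 1.232, -1.163]
contact_force: [0.2, -0.1, -0.3]
gripper_width: 0.601
```

```bash
python3 - <<'E'
from h import *
s=state(); cham()
d=save('wrist','w3.png'); matlevels(d,s)
t=save('top','t7.png')
f=t['frame'][80:250,130:390,::-1]
cv2.imwrite('pics/c8.png',cv2.resize(f,None,fx=3,fy=3,interpolation=cv2.INTER_CUBIC))
Q=downR(np.deg2rad(1.9-90)); p=np.array([.4667,-.369,0])
plan([(p+[0,0,.1],Q)],vmax=25)
E
```

```text
t 25.85 p [ 0.4286 -0.17    0.2001] rv [ 1.169  1.232 -1.163] F [ 0.2 -0.1 -0.3] w 0.601 q [-0.4   0.16  1.86  0.    1.11  1.11]
cham [-119.5 -274.7  200.1]
[ 466.5 -368.2   89.5   30.7    2.2] [420. 159.]
n 9 t [11.1, 3.1, 22.1] r [0.0023, 0.0002, -0.0006]  -> [ 0.467 -0.369  0.1  ]
```

View pics/c8.png

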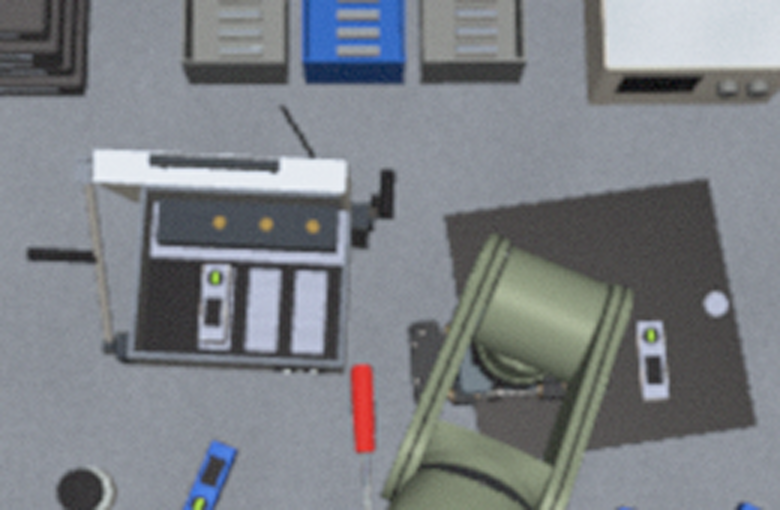

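The crop shows the first level lying in the left nest at (215,306), the hood still propped, and the second level at (652,360), unmoved.

Request:
apply_moves(
  series=[
    {"translation": [11, 3, 22], "delta_rot": [0.002, 0, 0], "hand": 0.6},
    {"translation": [11, 3, 22], "delta_rot": [0.002, 0, 0], "hand": 0.6},
    {"translation": [11, 3, 22], "delta_rot": [0.002, 0, 0], "hand": 0.6},
    {"translation": [11, 3, 22], "delta_rot": [0.002, 0, 0], "hand": 0.6},
    {"translation": [11, 3, 22], "delta_rot": [0.002, 0, 0], "hand": 0.6},
    {"translation": [11, 3, 22], "delta_rot": [0.002, 0, 0], "hand": 0.6},
    {"translation": [11, 3, 22], "delta_rot": [0.002, 0, 0], "hand": 0.6},
    {"translation": [11, 3, 22], "delta_rot": [0.002, 0, 0], "hand": 0.6},
    {"translation": [11, 3, 22], "delta_rot": [0.002, 0, 0], "hand": 0.6},
    {"translation": [0, 0, 0], "delta_rot": [0, 0, 0], "hand": 0.6},
    {"translation": [0, 0, 0], "delta_rot": [0, 0, 0], "hand": 0.6},
  ],
)

```text
t: 27.05
tool_pos: [0.4686, -0.3661, 0.0931]
tcp_rot: [1.19, 1.229, -1.176]
contact_force: [-0.5, -0.4, 0.2]
gripper_width: 0.602
```

```bash
python3 - <<'E'
from h import *
s=state(); st()
d=save('wrist','w4.png'); matlevels(d,s)
Q=downR(np.deg2rad(2.1-90)); p=np.array([.4667,-.3685,0])
plan([(p+[0,0,.031],Q)],vmax=25)
E
```

```text
t 27.05 p [ 0.4686 -0.3661  0.0931] rv [ 1.19   1.229 -1.176] F [-0.5 -0.4  0.2] w 0.602 q [-0.69  0.47  1.71  0.01  0.97  0.84]
[ 270.7 -559.4   80.2   46.7    2.4] [407. 369.]
[ 390.4 -177.7   61.8   48.1    2.8] [ 73. 269.]
n 3 t [20.7, -0.7, 0.9] r [0.0, -0.0026, -0.0012]  -> [ 0.467 -0.368  0.031]
```

Request:
apply_moves(
  series=[
    {"translation": [21, -0.7, 1.5], "delta_rot": [0, -0.003, -0.001], "hand": 0.6},
    {"translation": [20, -0.7, 1], "delta_rot": [0, -0.003, -0.001], "hand": 0.6},
    {"translation": [19, -0.7, 0], "delta_rot": [0, -0.003, -0.001], "hand": 0.6},
    {"translation": [0, 0, 0], "delta_rot": [0, 0, 0], "hand": 0.6},
    {"translation": [0, 0, 0], "delta_rot": [0, 0, 0], "hand": 0},
    {"translation": [0, 0, 0], "delta_rot": [0, 0, 0], "hand": 0},
    {"translation": [0, 0, 0], "delta_rot": [0, 0, 0], "hand": 0},
    {"translation": [0, 0, 0], "delta_rot": [0, 0, 0], "hand": 0},
    {"translation": [0, 0, 0], "delta_rot": [0, 0, 0], "hand": 0},
  ],
)

```text
t: 28.0
tool_pos: [0.4703, -0.3638, 0.0399]
tcp_rot: [1.178, 1.216, -1.175]
contact_force: [0.2, -0.7, -1.2]
gripper_width: 0.325
```

```bash
python3 - <<'E'
from h import *
s=st(); P=np.array(s['tool_pos'])
print('off',(P[:2]-[.4667,-.3685])@[1,.037])
Q=downR(YAW-np.pi/2)
plan([(P+[0,0,.17],R.from_rotvec(s['tcp_rot']).as_matrix()),(ch(-30,-22,200),Q)],vmax=30)
E
```

```text
t 28.0 p [ 0.4703 -0.3638  0.0399] rv [ 1.178  1.216 -1.175] F [ 0.2 -0.7 -1.2] w 0.325 q [-0.68  0.52  1.77  0.    0.84  0.85]
off 0.003790841276912304
n 6 t [-28.3, 0.3, 0.2] r [-0.0, 0.0, -0.0]  -> [ 0.47  -0.364  0.21 ]
n 15 t [0.6, 4.0, -29.4] r [0.0064, 0.0005, -0.0007]  -> [0.532 0.078 0.2  ]
```

Request:
apply_moves(
  series=[
    {"translation": [0, 0, 0], "delta_rot": [0, 0, 0], "hand": 0.5},
    {"translation": [0, 0, 0], "delta_rot": [0, 0, 0], "hand": 0.5},
    {"translation": [6, -2, 0], "delta_rot": [0, 0, 0], "hand": 0.5},
    {"translation": [3, -1, 0], "delta_rot": [0, 0, 0], "hand": 0.5},
    {"translation": [0, 0, 0], "delta_rot": [0, 0, 0], "hand": 0},
    {"translation": [0, 0, 0], "delta_rot": [0, 0, 0], "hand": 0},
    {"translation": [0, 0, 0], "delta_rot": [0, 0, 0], "hand": 0},
    {"translation": [0, 0, 0], "delta_rot": [0, 0, 0], "hand": 0},
  ],
)

```text
t: 28.8
tool_pos: [0.4671, -0.3642, 0.0303]
tcp_rot: [1.178, 1.216, -1.175]
contact_force: [1.3, 0.2, -0.2]
gripper_width: 0.329
```

```bash
python3 - <<'E'
from h import *
s=st(); P=np.array(s['tool_pos'])
print('off',(P[:2]-[.4667,-.3685])@[1,.037])
Q=downR(YAW-np.pi/2)
plan([(P+[0,0,.17],R.from_rotvec(s['tcp_rot']).as_matrix()),(ch(-30,-22,200),Q)],vmax=30)
E
```

```text
t 28.8 p [ 0.4671 -0.3642  0.0303] rv [ 1.178  1.216 -1.175] F [ 1.3  0.2 -0.2] w 0.329 q [-0.68  0.53  1.79  0.    0.81  0.85]
off 0.0005080042343398893
n 6 t [-28.3, 0.3, 0.2] r [0.0, 0.0, 0.0]  -> [ 0.467 -0.364  0.2  ]
n 15 t [-0.1, 4.2, -29.5] r [0.0064, 0.0005, -0.0007]  -> [0.532 0.078 0.2  ]
```

Request:
apply_moves(
  series=[
    {"translation": [-28, 0, 0], "delta_rot": [0, 0, 0], "hand": 0},
    {"translation": [-28, 0, 0], "delta_rot": [0, 0, 0], "hand": 0},
    {"translation": [-28, 0, 0], "delta_rot": [0, 0, 0], "hand": 0},
    {"translation": [-28, 0, 0], "delta_rot": [0, 0, 0], "hand": 0},
    {"translation": [-28, 0, 0], "delta_rot": [0, 0, 0], "hand": 0},
    {"translation": [-28, 0, 0], "delta_rot": [0, 0, 0], "hand": 0},
    {"translation": [0, 3, -29], "delta_rot": [0.006, 0, 0], "hand": 0},
    {"translation": [0, 3, -29], "delta_rot": [0.006, 0, 0], "hand": 0},
    {"translation": [0, 3, -29], "delta_rot": [0.006, 0, 0], "hand": 0},
    {"translation": [0, 3, -29], "delta_rot": [0.006, 0, 0], "hand": 0},
    {"translation": [0, 3, -29], "delta_rot": [0.006, 0, 0], "hand": 0},
    {"translation": [0, 3, -29], "delta_rot": [0.006, 0, 0], "hand": 0},
    {"translation": [0, 3, -29], "delta_rot": [0.006, 0, 0], "hand": 0},
    {"translation": [0, 3, -29], "delta_rot": [0.006, 0, 0], "hand": 0},
    {"translation": [0, 3, -29], "delta_rot": [0.006, 0, 0], "hand": 0},
    {"translation": [0, 3, -29], "delta_rot": [0.006, 0, 0], "hand": 0},
    {"translation": [0, 3, -29], "delta_rot": [0.006, 0, 0], "hand": 0},
    {"translation": [0, 3, -20], "delta_rot": [0.006, 0, 0], "hand": 0},
    {"translation": [0, 0, 0], "delta_rot": [0, 0, 0], "hand": 0},
  ],
)

```text
t: 30.7
tool_pos: [0.4978, -0.0104, 0.2013]
tcp_rot: [1.237, 1.183, -1.232]
contact_force: [0.6, -0.2, -1.5]
gripper_width: 0.326
```

```bash
python3 - <<'E'
from h import *
cham(); Q=downR(YAW-np.pi/2)
plan([(ch(-29.5,-22,115),Q)],vmax=25)
E
```

```text
t 30.7 p [ 0.4978 -0.0104  0.2013] rv [ 1.237  1.183 -1.232] F [ 0.6 -0.2 -1.5] w 0.326 q [-0.04  0.22  1.79 -0.    1.13  1.57]
cham [ -59.1 -111.6  201.3]
n 6 t [14.4, 5.0, -14.9] r [0.0029, 0.0006, -0.0013]  -> [0.532 0.078 0.115]
```

Request:
apply_moves(
  series=[
    {"translation": [14, 5, -15], "delta_rot": [0.003, 0, -0.001], "hand": 0},
    {"translation": [14, 5, -15], "delta_rot": [0.003, 0, -0.001], "hand": 0},
    {"translation": [14, 5, -15], "delta_rot": [0.003, 0, -0.001], "hand": 0},
    {"translation": [14, 5, -15], "delta_rot": [0.003, 0, -0.001], "hand": 0},
    {"translation": [14, 5, -15], "delta_rot": [0.003, 0, -0.001], "hand": 0},
    {"translation": [14, 5, -12], "delta_rot": [0.003, 0, -0.001], "hand": 0},
    {"translation": [0, 0, 0], "delta_rot": [0, 0, 0], "hand": 0},
    {"translation": [0, 0, 0], "delta_rot": [0, 0, 0], "hand": 0},
  ],
)

```text
t: 31.5
tool_pos: [0.5329, 0.0722, 0.114]
tcp_rot: [1.245, 1.175, -1.253]
contact_force: [0.6, 0.1, -0.7]
gripper_width: 0.325
```

```bash
python3 - <<'E'
from h import *
cham(); Q=downR(YAW-np.pi/2)
plan([(ch(-29.5,-22,65),Q)],vmax=17)
E
```

```text
t 31.5 p [0.5329 0.0722 0.114 ] rv [ 1.245  1.175 -1.253] F [ 0.6  0.1 -0.7] w 0.325 q [ 0.12  0.36  1.82 -0.01  0.96  1.75]
cham [-28.5 -27.3 114. ]
n 3 t [16.3, -0.4, -1.9] r [-0.0006, 0.0028, -0.0007]  -> [0.532 0.078 0.065]
```

Request:
apply_moves(
  series=[
    {"translation": [16, -0.4, -2], "delta_rot": [0, 0.003, 0], "hand": 0},
    {"translation": [16, -0.4, -1.5], "delta_rot": [0, 0.003, 0], "hand": 0},
    {"translation": [14, 0, -1], "delta_rot": [0, 0.003, 0], "hand": 0},
    {"translation": [0, 0, 0], "delta_rot": [0, 0, 0], "hand": 0},
    {"translation": [0, 0, 0], "delta_rot": [0, 0, 0], "hand": 0},
  ],
)

```text
t: 32.0
tool_pos: [0.5344, 0.0729, 0.071]
tcp_rot: [1.256, 1.175, -1.245]
contact_force: [-0.7, 0.0, 0.5]
gripper_width: 0.323
```

```bash
python3 - <<'E'
from h import *
cham(); Q=downR(YAW-np.pi/2)
plan([(ch(-29.5,-22,35),Q)],vmax=17)
E
```

```text
t 32.0 p [0.5344 0.0729 0.071 ] rv [ 1.256  1.175 -1.245] F [-0.7  0.   0.5] w 0.323 q [ 0.11  0.41  1.87 -0.    0.85  1.74]
cham [-27.  -26.5  71. ]
n 3 t [12.0, -0.9, -1.5] r [-0.0013, -0.0001, -0.003]  -> [0.532 0.078 0.035]
```

Request:
apply_moves(
  series=[
    {"translation": [4, -2.5, -5], "delta_rot": [-0.003, 0, -0.007], "hand": 0},
    {"translation": [0, 0, 0], "delta_rot": [0, 0, 0], "hand": 0},
    {"translation": [0, 0, 0], "delta_rot": [0, 0, 0], "hand": 0},
  ],
)

```text
t: 32.3
tool_pos: [0.5334, 0.0779, 0.0692]
tcp_rot: [1.253, 1.179, -1.245]
contact_force: [0.4, 0.3, -1.5]
gripper_width: 0.329
```

```bash
python3 - <<'E'
from h import *
cham(); Q=downR(YAW-np.pi/2)
plan([(ch(-29.5,-22,35),Q)],vmax=17)
E
```

```text
t 32.3 p [0.5334 0.0779 0.0692] rv [ 1.253  1.179 -1.245] F [ 0.4  0.3 -1.5] w 0.329 q [ 0.12  0.42  1.87 -0.    0.85  1.75]
cham [-28.2 -21.5  69.2]
n 3 t [11.4, -0.5, 0.2] r [-0.0005, -0.0003, -0.0019]  -> [0.532 0.078 0.035]
```

Request:
apply_moves(
  series=[
    {"translation": [11, -0.5, 0], "delta_rot": [0, 0, -0.002], "hand": 0},
    {"translation": [11, -0.5, 0], "delta_rot": [0, 0, -0.002], "hand": 0},
    {"translation": [9, -0.3, 0], "delta_rot": [0, 0, -0.002], "hand": 0},
    {"translation": [3, 0, 0], "delta_rot": [0, 0, 0], "hand": 0},
    {"translation": [0, 0, 0], "delta_rot": [0, 0, 0], "hand": 0},
  ],
)

```text
t: 32.8
tool_pos: [0.5329, 0.0784, 0.0351]
tcp_rot: [1.251, 1.183, -1.248]
contact_force: [0.9, 0.3, 2.5]
gripper_width: 0.329
```

```bash
python3 - <<'E'
from h import *
cham()
E
```

```text
t 32.8 p [0.5329 0.0784 0.0351] rv [ 1.251  1.183 -1.248] F [0.9 0.3 2.5] w 0.329 q [0.12 0.46 1.9  0.   0.77 1.75]
cham [-28.8 -21.1  35.1]
```

Request:
apply_moves(
  series=[
    {"translation": [0, 0, 0], "delta_rot": [0, 0, 0], "hand": 0.46},
    {"translation": [0, 0, 0], "delta_rot": [0, 0, 0], "hand": 0.46},
    {"translation": [-15, 0, 0], "delta_rot": [0, 0, 0], "hand": 0.46},
    {"translation": [-30, 0, 0], "delta_rot": [0, 0, 0], "hand": 0.4},
    {"translation": [-40, 0, 0], "delta_rot": [0, 0, 0], "hand": 0.3},
    {"translation": [-40, -15, 0], "delta_rot": [0, 0, 0], "hand": 0.3},
    {"translation": [-40, -15, 0], "delta_rot": [-0.1, 0, 0], "hand": 0.3},
    {"translation": [-30, -15, 0], "delta_rot": [-0.12, 0, 0], "hand": 0.3},
    {"translation": [-30, 0, 0], "delta_rot": [-0.14, 0, 0], "hand": 0.3},
    {"translation": [-30, 0, 0], "delta_rot": [-0.14, 0, 0], "hand": 0.3},
    {"translation": [-30, 0, 0], "delta_rot": [-0.14, 0, 0], "hand": 0.3},
    {"translation": [-20, 0, 0], "delta_rot": [-0.14, 0, 0], "hand": 0.3},
    {"translation": [-20, 0, 0], "delta_rot": [-0.14, 0, 0], "hand": 0.3},
  ],
)

```text
t: 34.1
tool_pos: [0.4849, 0.0787, 0.3652]
tcp_rot: [0.521, 1.518, -0.528]
contact_force: [0.2, -0.1, 0.7]
gripper_width: 0.301
```

```bash
python3 - <<'E'
from h import *
s=state(); cham()
d=save('wrist','w5.png',1.4)
print([proj(load('t7'),ch(-30,y,36)) for y in(32,-22)])
b=bar(1.39); Q=downR(YAW)
plan([(b+[0,0,.09],Q),(b+[0,0,.006],Q)],vmax=28)
E
```

```text
t 34.1 p [0.4849 0.0787 0.3652] rv [ 0.521  1.518 -0.528] F [ 0.2 -0.1  0.7] w 0.301 q [0.14 0.13 1.48 0.   1.54 0.81]
cham [-76.7 -23.4 365.2]
[array([200.67879264, 180.74087324]), array([216.40100374, 181.46130452])]
n 6 t [-7.6, 10.8, 17.8] r [-0.1019, -0.0009, 0.0002]  -> [0.609 0.095 0.414]
n 3 t [28.0, -0.0, -0.0] r [0.0, 0.0, 0.0]  -> [0.609 0.095 0.33 ]
```

View pics/w5.png

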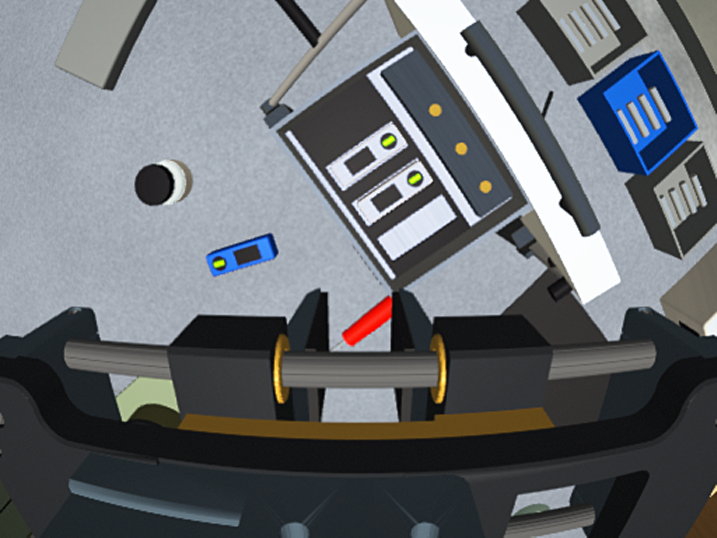

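Wrist view: both levels upright in the left and middle nests at (367,155) and (395,190), the right nest empty, and the hood still propped.

Request:
apply_moves(
  series=[
    {"translation": [-12, 11, 17], "delta_rot": [-0.102, 0, 0], "hand": 0.3},
    {"translation": [-12, 11, 17], "delta_rot": [-0.102, 0, 0], "hand": 0.3},
    {"translation": [-12, 11, 17.8], "delta_rot": [-0.102, 0, 0], "hand": 0.3},
    {"translation": [-8, 11, 17.8], "delta_rot": [-0.102, 0, 0], "hand": 0.3},
    {"translation": [-4, 11, 17.8], "delta_rot": [-0.102, 0, 0], "hand": 0.3},
    {"translation": [0, 11, 17.8], "delta_rot": [-0.102, 0, 0], "hand": 0.3},
    {"translation": [0, 0, 0], "delta_rot": [0, 0, 0], "hand": 0.3},
    {"translation": [0, 0, 0], "delta_rot": [0, 0, 0], "hand": 0.3},
  ],
)

```text
t: 34.95
tool_pos: [0.6115, 0.0981, 0.4119]
tcp_rot: [0.036, 1.582, -0.037]
contact_force: [0.1, 0.9, -0.6]
gripper_width: 0.297
```

```bash
python3 - <<'E'
from h import *
s=state(); cham()
b=bar(1.39); Q=downR(YAW)
plan([(b+[0,0,.003],Q)],vmax=28)
E
```

```text
t 34.95 p [0.6115 0.0981 0.4119] rv [ 0.036  1.582 -0.037] F [ 0.1  0.9 -0.6] w 0.297 q [0.14 0.36 1.07 0.   1.73 0.19]
cham [ 48.7   2.8 411.9]
n 4 t [21.2, -0.7, -0.5] r [0.0019, -0.0028, 0.0003]  -> [0.609 0.095 0.327]
```

Request:
apply_moves(
  series=[
    {"translation": [21, -0.7, -0.6], "delta_rot": [0.002, -0.003, 0], "hand": 0.3},
    {"translation": [21, -0.7, -0.6], "delta_rot": [0.002, -0.003, 0], "hand": 0.3},
    {"translation": [21, -0.7, -0.6], "delta_rot": [0.002, -0.003, 0], "hand": 0.3},
    {"translation": [21, -0.7, -0.6], "delta_rot": [0.002, -0.003, 0], "hand": 0.3},
    {"translation": [3, 0, 0], "delta_rot": [0, 0, 0], "hand": 0.3},
    {"translation": [0, 0, 0], "delta_rot": [0, 0, 0], "hand": 0},
    {"translation": [0, 0, 0], "delta_rot": [0, 0, 0], "hand": 0},
    {"translation": [0, 0, 0], "delta_rot": [0, 0, 0], "hand": 0},
    {"translation": [0, 0, 0], "delta_rot": [0, 0, 0], "hand": 0},
  ],
)

```text
t: 35.85
tool_pos: [0.6074, 0.0928, 0.3232]
tcp_rot: [0.054, 1.558, -0.057]
contact_force: [0.7, -1.2, -4.8]
gripper_width: 0.127
```

```bash
python3 - <<'E'
from h import *
s=state(); cham(); print(hood_now(s['tool_pos']))
E
```

```text
t 35.85 p [0.6074 0.0928 0.3232] rv [ 0.054  1.558 -0.057] F [ 0.7 -1.2 -4.8] w 0.127 q [ 0.13  0.34  1.31 -0.    1.48  0.21]
cham [ 44.9  -2.7 323.2]
(np.float64(1.3847544142374086), np.float64(0.23479692077208036))
```

Request:
apply_moves(
  series=[
    {"translation": [-2, 0, 11], "delta_rot": [0, 0, 0], "hand": 0},
    {"translation": [-1.7, 0, 11], "delta_rot": [0, 0, 0], "hand": 0},
    {"translation": [-1.2, 0, 11.5], "delta_rot": [0, 0, 0], "hand": 0},
    {"translation": [-0.7, 0, 11.5], "delta_rot": [0, 0, 0], "hand": 0},
    {"translation": [-0.2, 0, 11.5], "delta_rot": [0, 0, 0], "hand": 0},
    {"translation": [0.3, 0, 11.5], "delta_rot": [0, 0, 0], "hand": 0},
    {"translation": [0.8, 0, 11.5], "delta_rot": [0, 0, 0], "hand": 0},
    {"translation": [1.2, 0, 11.5], "delta_rot": [0, 0, 0], "hand": 0},
    {"translation": [0, 0, 0], "delta_rot": [0, 0, 0], "hand": 0},
  ],
)

```text
t: 36.75
tool_pos: [0.6867, 0.0887, 0.3296]
tcp_rot: [0.052, 1.594, -0.052]
contact_force: [0.3, -0.2, -4.9]
gripper_width: 0.121
```

```bash
python3 - <<'E'
from h import *
s=state(); cham(); print(hood_now(s['tool_pos']))
E
```

```text
t 36.75 p [0.6867 0.0887 0.3296] rv [ 0.052  1.594 -0.052] F [ 0.3 -0.2 -4.9] w 0.121 q [0.11 0.5  1.04 0.   1.62 0.18]
cham [124.2  -2.5 329.6]
(np.float64(1.724507271716658), np.float64(0.23586818585052152))
```

Hood at 1.72 rad, where it stays by itself. Releasing it and going to the prop handle.

Request:
apply_moves(
  series=[
    {"translation": [0, 0, 0], "delta_rot": [0, 0, 0], "hand": 0.3},
    {"translation": [0, 0, 0], "delta_rot": [0, 0, 0], "hand": 0.3},
    {"translation": [-20, 0, 0], "delta_rot": [0, 0, 0], "hand": 0.3},
    {"translation": [-30, 0, 0], "delta_rot": [0, 0, 0], "hand": 0.3},
    {"translation": [-30, 0, 0], "delta_rot": [0, 0, 0], "hand": 0.35},
    {"translation": [0, 25, -17], "delta_rot": [0, 0, 0], "hand": 0.35},
    {"translation": [0, 25, -17], "delta_rot": [0, 0, 0], "hand": 0.35},
    {"translation": [0, 25, -17], "delta_rot": [0, 0, 0], "hand": 0.35},
    {"translation": [0, 25, -17], "delta_rot": [0, 0, 0], "hand": 0.35},
    {"translation": [0, 25, -17], "delta_rot": [0, 0, 0], "hand": 0.35},
    {"translation": [0, 25, -17], "delta_rot": [0, 0, 0], "hand": 0.35},
    {"translation": [0, 25, -17], "delta_rot": [0, 0, 0], "hand": 0.35},
    {"translation": [0, 25, -10], "delta_rot": [0, 0, 0], "hand": 0.35},
    {"translation": [0, 0, 0], "delta_rot": [0, 0, 0], "hand": 0.35},
  ],
)

```text
t: 38.15
tool_pos: [0.5637, 0.3029, 0.4295]
tcp_rot: [0.066, 1.575, -0.054]
contact_force: [0.0, 0.2, 1.2]
gripper_width: 0.351
```

```bash
python3 - <<'E'
from h import *
s=state(); cham(); d=save('top','t8.png'); print('bar pred 1.72',proj(d,bar(1.72)))
Q=downR(YAW)
plan([(ch(-4,196,200),Q),(ch(-4,196,133),Q)],vmax=28)
H=cv2.cvtColor(d['frame'],cv2.COLOR_RGB2GRAY); print(H[98:120,204])
E
```

```text
t 38.15 p [0.5637 0.3029 0.4295] rv [ 0.066  1.575 -0.054] F [0.  0.2 1.2] w 0.351 q [0.47 0.39 0.97 0.01 1.78 0.55]
cham [-10.1 204.7 429.5]
bar pred 1.72 [202.50083838 106.82599487]
n 9 t [25.5, -0.9, 0.7] r [-0.0026, -0.0005, -0.0007]  -> [0.569 0.294 0.2  ]
n 3 t [22.3, -0.0, -0.0] r [0.0, 0.0, 0.0]  -> [0.569 0.294 0.133]
[140 134 124  88  64  59  70  75  79  74 100 213 235 236 234 234 234 234
 234 234 208 155]
```

Request:
apply_moves(
  series=[
    {"translation": [25, -0.9, 0.7], "delta_rot": [-0.0026, 0, -0.001], "hand": 0.35},
    {"translation": [25, -0.9, 0.7], "delta_rot": [-0.0026, 0, -0.001], "hand": 0.35},
    {"translation": [25, -0.9, 0.7], "delta_rot": [-0.0026, 0, -0.001], "hand": 0.35},
    {"translation": [25, -0.9, 0.7], "delta_rot": [-0.0026, 0, -0.001], "hand": 0.35},
    {"translation": [25, -0.9, 0.7], "delta_rot": [-0.0026, 0, -0.001], "hand": 0.35},
    {"translation": [25, -0.9, 0.7], "delta_rot": [-0.0026, 0, -0.001], "hand": 0.35},
    {"translation": [25, -0.9, 0.7], "delta_rot": [-0.0026, 0, -0.001], "hand": 0.35},
    {"translation": [25, -0.9, 0.7], "delta_rot": [-0.0026, 0, -0.001], "hand": 0.35},
    {"translation": [20, -0.9, 0.7], "delta_rot": [-0.0026, 0, -0.001], "hand": 0.35},
    {"translation": [0, 0, 0], "delta_rot": [0, 0, 0], "hand": 0.35},
  ],
)

```text
t: 39.2
tool_pos: [0.5746, 0.2802, 0.21]
tcp_rot: [0.05, 1.56, -0.055]
contact_force: [-0.5, 0.4, -0.9]
gripper_width: 0.35
```

```bash
python3 - <<'E'
from h import *
cham(); Q=downR(YAW)
plan([(ch(-3.6,195,131),Q)],vmax=20)
E
```

```text
t 39.2 p [0.5746 0.2802 0.21  ] rv [ 0.05   1.56  -0.055] F [-0.5  0.4 -0.9] w 0.35 q [ 0.44  0.43  1.45 -0.01  1.26  0.51]
cham [  1.9 182.7 210. ]
n 5 t [15.8, 2.5, -1.2] r [-0.0025, 0.0021, 0.0006]  -> [0.57  0.293 0.131]
```

Request:
apply_moves(
  series=[
    {"translation": [10, 8, -2], "delta_rot": [-0.0025, 0.002, 0], "hand": 0.35},
    {"translation": [17, 4, -2], "delta_rot": [-0.0025, 0.002, 0], "hand": 0.35},
    {"translation": [17, 2, -1], "delta_rot": [-0.0025, 0.002, 0], "hand": 0.35},
    {"translation": [17, 0, -1], "delta_rot": [-0.0025, 0.002, 0], "hand": 0.35},
    {"translation": [17, 0, 0], "delta_rot": [0, 0, 0], "hand": 0.35},
    {"translation": [0, 0, 0], "delta_rot": [0, 0, 0], "hand": 0.35},
  ],
)

```text
t: 39.8
tool_pos: [0.5747, 0.2964, 0.1364]
tcp_rot: [0.05, 1.555, -0.044]
contact_force: [0.3, -1.1, -0.1]
gripper_width: 0.35
```

```bash
python3 - <<'E'
from h import *
cham(); Q=downR(YAW)
plan([(ch(-3.6,195,131),Q)],vmax=20)
E
```

```text
t 39.8 p [0.5747 0.2964 0.1364] rv [ 0.05   1.555 -0.044] F [ 0.3 -1.1 -0.1] w 0.35 q [ 0.46  0.49  1.54 -0.    1.1   0.52]
cham [  1.2 198.8 136.4]
n 1 t [5.3, -3.9, -4.9] r [-0.006, 0.0147, -0.0044]  -> [0.57  0.293 0.131]
```

Request:
apply_moves(
  series=[
    {"translation": [5, -2, -5], "delta_rot": [0, 0, 0], "hand": 0.35},
    {"translation": [0, 0, 0], "delta_rot": [0, 0, 0], "hand": 0},
    {"translation": [0, 0, 0], "delta_rot": [0, 0, 0], "hand": 0},
    {"translation": [0, 0, 0], "delta_rot": [0, 0, 0], "hand": 0},
    {"translation": [0, 0, 0], "delta_rot": [0, 0, 0], "hand": 0},
    {"translation": [8, 0, 8], "delta_rot": [0, 0, 0], "hand": 0},
    {"translation": [9, 0, 8], "delta_rot": [0, 0, 0], "hand": 0},
    {"translation": [9.5, 0, 6], "delta_rot": [0, 0, 0], "hand": 0},
    {"translation": [10, 0, 6], "delta_rot": [0, 0, 0], "hand": 0},
    {"translation": [10.5, 0, 5], "delta_rot": [0, 0, 0], "hand": 0},
  ],
)

```text
t: 40.8
tool_pos: [0.6018, 0.294, 0.0849]
tcp_rot: [0.052, 1.562, -0.042]
contact_force: [-6.4, 1.5, 1.2]
gripper_width: 0.147
```

```bash
python3 - <<'E'
from h import *
c=cham(); print(np.arctan2(c[2]-45,c[0]+85),np.hypot(c[2]-45,c[0]+85)); plan([(ch(35,195,45),downR(YAW))],vmax=11)
E
```

```text
t 40.8 p [0.6018 0.294  0.0849] rv [ 0.052  1.562 -0.042] F [-6.4  1.5  1.2] w 0.147 q [0.44 0.57 1.53 0.   1.03 0.5 ]
cham [ 28.4 197.9  84.9]
0.3387818189154019 120.19978695758813
n 4 t [10.0, -0.8, 1.6] r [-0.0015, 0.002, -0.0016]  -> [0.608 0.291 0.045]
```

Request:
apply_moves(
  series=[
    {"translation": [10, -0.5, 2.7], "delta_rot": [0, 0, 0], "hand": 0},
    {"translation": [10, -0.5, 2], "delta_rot": [0, 0, 0], "hand": 0},
    {"translation": [10, -0.5, 1], "delta_rot": [0, 0, 0], "hand": 0},
    {"translation": [10, 0, 0], "delta_rot": [0, 0, 0], "hand": 0},
    {"translation": [4, 0, 0], "delta_rot": [0, 0, 0], "hand": 0},
    {"translation": [0, 0, 0], "delta_rot": [0, 0, 0], "hand": 0},
  ],
)

```text
t: 41.4
tool_pos: [0.6065, 0.2944, 0.0424]
tcp_rot: [0.053, 1.57, -0.041]
contact_force: [-3.5, 0.8, -3.0]
gripper_width: 0.142
```

```bash
python3 - <<'E'
from h import *
c=cham(); print(np.arctan2(c[2]-45,c[0]+85),np.hypot(c[2]-45,c[0]+85))
E
```

```text
t 41.4 p [0.6065 0.2944 0.0424] rv [ 0.053  1.57  -0.041] F [-3.5  0.8 -3. ] w 0.142 q [0.43 0.62 1.56 0.01 0.96 0.49]
cham [ 33.1 198.6  42.4]
-0.02231195915355665 118.0812485103829
```

Request:
apply_moves(
  series=[
    {"translation": [4, 0, 0], "delta_rot": [0, 0, 0], "hand": 0},
    {"translation": [4, 0, 0], "delta_rot": [0, 0, 0], "hand": 0},
  ],
)

```text
t: 41.6
tool_pos: [0.6067, 0.2945, 0.0415]
tcp_rot: [0.053, 1.569, -0.04]
contact_force: [-12.9, -4.1, 28.1]
gripper_width: 0.147
```

```bash
python3 - <<'E'
from h import *
c=cham()
E
```

```text
t 41.6 p [0.6067 0.2945 0.0415] rv [ 0.053  1.569 -0.04 ] F [-12.9  -4.1  28.1] w 0.147 q [0.43 0.62 1.56 0.01 0.95 0.49]
cham [ 33.2 198.7  41.5]
```

Request:
apply_moves(
  series=[
    {"translation": [-2, 0, 0], "delta_rot": [0, 0, 0], "hand": 0.35},
    {"translation": [0, 0, 0], "delta_rot": [0, 0, 0], "hand": 0.35},
    {"translation": [-20, 0, -1], "delta_rot": [0, 0, 0], "hand": 0.35},
    {"translation": [-35, 0, -2], "delta_rot": [0, 0, 0], "hand": 0.35},
    {"translation": [-40, 0, -2], "delta_rot": [0, 0, 0], "hand": 0.35},
    {"translation": [-40, 0, -2], "delta_rot": [0, 0, 0], "hand": 0.3},
    {"translation": [-40, 0, 0], "delta_rot": [0, 0, 0], "hand": 0.3},
    {"translation": [-40, 0, 0], "delta_rot": [0, 0, 0], "hand": 0.3},
    {"translation": [-40, 0, 0], "delta_rot": [0, 0, 0], "hand": 0.3},
    {"translation": [-40, 0, 0], "delta_rot": [0, 0, 0], "hand": 0.3},
    {"translation": [-40, 0, 0], "delta_rot": [0, 0, 0], "hand": 0.3},
    {"translation": [-40, 0, 0], "delta_rot": [0, 0, 0], "hand": 0.3},
    {"translation": [-10, 0, 0], "delta_rot": [0, 0, 0], "hand": 0.3},
  ],
)

```text
t: 42.9
tool_pos: [0.612, 0.2903, 0.4325]
tcp_rot: [0.058, 1.543, -0.046]
contact_force: [-0.1, 0.3, -0.3]
gripper_width: 0.299
```

```bash
python3 - <<'E'
from h import *
c=cham(); d=save('top','t9.png'); H=cv2.cvtColor(d['frame'],cv2.COLOR_RGB2GRAY); print(H[98:120,204])
print(proj(d,bar(1.72)),proj(d,bar(1.75)),'grip row',H[150:170,158],proj(d,ch(35,180,45)),proj(d,ch(35,180,52)))
plan([(bar(1.735)+[0,0,.09],downR(YAW))],vmax=28)
E
```

```text
t 42.9 p [0.612  0.2903 0.4325] rv [ 0.058  1.543 -0.046] F [-0.1  0.3 -0.3] w 0.299 q [ 0.43  0.45  0.87 -0.    1.79  0.49]
cham [ 38.7 194.8 432.5]
[135 136 123  86  63  64  73  77  79  73 105 211 238 234 234 234 233 235
 234 236 207 151]
[202.50083838 106.82599487] [202.70664023 104.545925  ] grip row [151 150 148 150 147 145 145 139  96  47  45  49 121 145 152 147 145 146
 149 148] [158.64292002 159.72317812] [158.17353408 159.21953835]
n 8 t [1.7, -24.3, 11.1] r [-0.0016, 0.0033, -0.0011]  -> [0.689 0.091 0.419]
```

Request:
apply_moves(
  series=[
    {"translation": [0, -24.5, 11], "delta_rot": [-0.0015, 0.003, -0.001], "hand": 0.3},
    {"translation": [0, -24.5, 11], "delta_rot": [-0.0015, 0.003, -0.001], "hand": 0.3},
    {"translation": [0, -24.5, 11], "delta_rot": [-0.0015, 0.003, -0.001], "hand": 0.3},
    {"translation": [0, -24.5, 11], "delta_rot": [-0.0015, 0.003, -0.001], "hand": 0.3},
    {"translation": [0, -24.5, 11], "delta_rot": [-0.0015, 0.003, -0.001], "hand": 0.3},
    {"translation": [0, -24.5, 11], "delta_rot": [-0.0015, 0.003, -0.001], "hand": 0.3},
    {"translation": [0, -24.5, 11], "delta_rot": [-0.0015, 0.003, -0.001], "hand": 0.3},
    {"translation": [0, -24, 11], "delta_rot": [-0.0015, 0.003, -0.001], "hand": 0.3},
    {"translation": [0, 0, 0], "delta_rot": [0, 0, 0], "hand": 0.3},
  ],
)

```text
t: 43.85
tool_pos: [0.7021, 0.0809, 0.4161]
tcp_rot: [0.042, 1.569, -0.05]
contact_force: [-0.4, 0.8, -0.1]
gripper_width: 0.302
```

```bash
python3 - <<'E'
from h import *
c=cham(); 
plan([(bar(1.735)+[0,0,.0],downR(YAW))],vmax=25)
E
```

```text
t 43.85 p [0.7021 0.0809 0.4161] rv [ 0.042  1.569 -0.05 ] F [-0.4  0.8 -0.1] w 0.302 q [ 0.1   0.53  0.79 -0.01  1.83  0.16]
cham [140.   -9.4 416.1]
n 4 t [21.8, 2.4, -3.4] r [-0.001, 0.0004, 0.0013]  -> [0.689 0.091 0.329]
```

Request:
apply_moves(
  series=[
    {"translation": [10, 4, -9], "delta_rot": [0, 0, 0], "hand": 0.3},
    {"translation": [20, 3, -4], "delta_rot": [0, 0, 0], "hand": 0.3},
    {"translation": [10, 0, 0], "delta_rot": [0, 0, 0], "hand": 0.3},
    {"translation": [0, 0, 0], "delta_rot": [0, 0, 0], "hand": 0.3},
  ],
)

```text
t: 44.25
tool_pos: [0.692, 0.0884, 0.3687]
tcp_rot: [0.044, 1.571, -0.052]
contact_force: [0.2, -0.6, 0.3]
gripper_width: 0.3
```

```bash
python3 - <<'E'
from h import *
c=cham(); 
plan([(bar(1.735)+[0,0,.0],downR(YAW))],vmax=25)
E
```

```text
t 44.25 p [0.692  0.0884 0.3687] rv [ 0.044  1.571 -0.052] F [ 0.2 -0.6  0.3] w 0.3 q [ 0.11  0.49  0.95 -0.01  1.7   0.17]
cham [129.6  -2.5 368.7]
n 2 t [19.9, 1.3, -1.5] r [-0.0033, -0.0002, 0.0026]  -> [0.689 0.091 0.329]
```

Request:
apply_moves(
  series=[
    {"translation": [20, 1, -1], "delta_rot": [0, 0, 0], "hand": 0.3},
    {"translation": [19, 1, -1], "delta_rot": [0, 0, 0], "hand": 0.3},
    {"translation": [3, 0, 0], "delta_rot": [0, 0, 0], "hand": 0.3},
    {"translation": [0, 0, 0], "delta_rot": [0, 0, 0], "hand": 0},
    {"translation": [0, 0, 0], "delta_rot": [0, 0, 0], "hand": 0},
    {"translation": [0, 0, 0], "delta_rot": [0, 0, 0], "hand": 0},
    {"translation": [0, 0, 0], "delta_rot": [0, 0, 0], "hand": 0},
  ],
)

```text
t: 44.95
tool_pos: [0.6913, 0.0919, 0.3276]
tcp_rot: [0.042, 1.569, -0.05]
contact_force: [0.3, -1.4, -3.6]
gripper_width: 0.124
```

```bash
python3 - <<'E'
from h import *
s=st(); print(hood_now(s['tool_pos']))
plan([(bar(t),downR(YAW)) for t in(1.6,1.4,1.2,1.,.8,.6,.4,.2,0)],vmax=16)
E
```

```text
t 44.95 p [0.6913 0.0919 0.3276] rv [ 0.042  1.569 -0.05 ] F [ 0.3 -1.4 -3.6] w 0.124 q [ 0.12  0.49  1.06 -0.01  1.59  0.18]
(np.float64(1.7443685929126982), np.float64(0.23436099938131064))
n 3 t [-0.9, -0.3, -11.3] r [-0.0015, 0.0003, 0.0017]  -> [0.658 0.093 0.33 ]
n 3 t [1.9, -0.0, -15.5] r [0.0, 0.0, 0.0]  -> [0.611 0.095 0.325]
n 3 t [5.0, 0.0, -14.9] r [0.0, 0.0, 0.0]  -> [0.566 0.098 0.31 ]
n 3 t [7.8, -0.0, -13.6] r [0.0, 0.0, 0.0]  -> [0.526 0.1   0.286]
n 3 t [10.3, 0.0, -11.8] r [0.0, 0.0, 0.0]  -> [0.491 0.102 0.255]
n 3 t [12.5, -0.0, -9.5] r [0.0, 0.0, 0.0]  -> [0.462 0.103 0.218]
n 3 t [14.1, -0.0, -6.8] r [0.0, 0.0, 0.0]  -> [0.442 0.104 0.175]
n 3 t [15.2, 0.0, -3.9] r [0.0, 0.0, 0.0]  -> [0.43  0.105 0.13 ]
n 3 t [15.6, 0.0, -0.8] r [0.0, 0.0, 0.0]  -> [0.428 0.105 0.083]
```

Request:
apply_moves(
  series=[
    {"translation": [-1, 0, -12], "delta_rot": [0, 0, 0], "hand": 0},
    {"translation": [-1, 0, -12], "delta_rot": [0, 0, 0], "hand": 0},
    {"translation": [-0.5, 0, -12], "delta_rot": [0, 0, 0], "hand": 0},
    {"translation": [1, 0, -14], "delta_rot": [0, 0, 0], "hand": 0},
    {"translation": [2, 0, -14], "delta_rot": [0, 0, 0], "hand": 0},
    {"translation": [3, 0, -14], "delta_rot": [0, 0, 0], "hand": 0},
    {"translation": [4, 0, -14], "delta_rot": [0, 0, 0], "hand": 0},
    {"translation": [5, 0, -14], "delta_rot": [0, 0, 0], "hand": 0},
    {"translation": [6, 0, -14], "delta_rot": [0, 0, 0], "hand": 0},
  ],
)

```text
t: 45.85
tool_pos: [0.592, 0.097, 0.3195]
tcp_rot: [0.043, 1.498, -0.048]
contact_force: [-0.3, -1.8, 5.8]
gripper_width: 0.122
```

```bash
python3 - <<'E'
from h import *
s=st(); print(hood_now(s['tool_pos']))
plan([(bar(t),downR(YAW)) for t in(1.1,.9,.7,.5,.3)],vmax=14)
E
```

```text
t 45.85 p [0.592  0.097  0.3195] rv [ 0.043  1.498 -0.048] F [-0.3 -1.8  5.8] w 0.122 q [ 0.15  0.28  1.4  -0.02  1.39  0.21]
(np.float64(1.3161905043107178), np.float64(0.23539687837384748))
n 4 t [4.6, -0.2, -11.8] r [-0.0011, 0.0181, 0.0003]  -> [0.546 0.099 0.299]
n 4 t [6.8, -0.0, -9.5] r [0.0, 0.0, 0.0]  -> [0.507 0.101 0.272]
n 4 t [8.6, -0.0, -8.0] r [0.0, 0.0, 0.0]  -> [0.475 0.103 0.237]
n 4 t [10.0, 0.0, -6.1] r [0.0, 0.0, 0.0]  -> [0.451 0.104 0.197]
n 4 t [11.0, 0.0, -4.0] r [0.0, 0.0, 0.0]  -> [0.435 0.105 0.153]
```

Request:
apply_moves(
  series=[
    {"translation": [5, 0, -12], "delta_rot": [0, 0.02, 0], "hand": 0},
    {"translation": [5.5, 0, -12], "delta_rot": [0, 0.02, 0], "hand": 0},
    {"translation": [6, 0, -11.5], "delta_rot": [0, 0.02, 0], "hand": 0},
    {"translation": [6.5, 0, -11], "delta_rot": [0, 0.02, 0], "hand": 0},
    {"translation": [7, 0, -10], "delta_rot": [0, 0.01, 0], "hand": 0},
    {"translation": [7.5, 0, -9.5], "delta_rot": [0, 0.01, 0], "hand": 0},
    {"translation": [8, 0, -9], "delta_rot": [0, 0.01, 0], "hand": 0},
    {"translation": [8.5, 0, -8.5], "delta_rot": [0, 0, 0], "hand": 0},
    {"translation": [9, 0, -8], "delta_rot": [0, 0, 0], "hand": 0},
    {"translation": [9.5, 0, -7.5], "delta_rot": [0, 0, 0], "hand": 0},
  ],
)

```text
t: 46.85
tool_pos: [0.4854, 0.1026, 0.2475]
tcp_rot: [0.046, 1.614, -0.046]
contact_force: [-1.5, 0.4, 1.0]
gripper_width: 0.122
```

```bash
python3 - <<'E'
from h import *
s=st(); print(hood_now(s['tool_pos']))
plan([(bar(t),downR(YAW)) for t in(.6,.4,.2,0)],vmax=13)
E
```

```text
t 46.85 p [0.4854 0.1026 0.2475] rv [ 0.046  1.614 -0.046] F [-1.5  0.4  1. ] w 0.122 q [0.18 0.21 1.68 0.01 1.3  0.23]
(np.float64(0.760825712718955), np.float64(0.23400859922862716))
n 3 t [10.1, -0.2, -7.5] r [-0.0014, -0.0147, 0.0003]  -> [0.462 0.103 0.218]
n 4 t [10.6, -0.0, -5.1] r [0.0, 0.0, 0.0]  -> [0.442 0.104 0.175]
n 4 t [11.4, 0.0, -2.9] r [0.0, 0.0, 0.0]  -> [0.43  0.105 0.13 ]
n 4 t [11.7, 0.0, -0.6] r [0.0, 0.0, 0.0]  -> [0.428 0.105 0.083]
```

Request:
apply_moves(
  series=[
    {"translation": [10, 0, -7.5], "delta_rot": [0, -0.015, 0], "hand": 0},
    {"translation": [10, 0, -7.5], "delta_rot": [0, -0.015, 0], "hand": 0},
    {"translation": [10, 0, -7], "delta_rot": [0, -0.01, 0], "hand": 0},
    {"translation": [10.5, 0, -6], "delta_rot": [0, 0, 0], "hand": 0},
    {"translation": [10.5, 0, -5], "delta_rot": [0, 0, 0], "hand": 0},
    {"translation": [10.5, 0, -4.5], "delta_rot": [0, 0, 0], "hand": 0},
    {"translation": [11, 0, -4], "delta_rot": [0, 0, 0], "hand": 0},
    {"translation": [11, 0, -3.5], "delta_rot": [0, 0, 0], "hand": 0},
    {"translation": [11, 0, -3], "delta_rot": [0, 0, 0], "hand": 0},
  ],
)

```text
t: 47.75
tool_pos: [0.4311, 0.1055, 0.1406]
tcp_rot: [0.044, 1.58, -0.047]
contact_force: [3.8, -1.1, -2.7]
gripper_width: 0.124
```

```bash
python3 - <<'E'
from h import *
s=st(); print(hood_now(s['tool_pos']))
plan([(bar(t),downR(YAW)) for t in(.2,0)],vmax=12)
E
```

```text
t 47.75 p [0.4311 0.1055 0.1406] rv [ 0.044  1.58  -0.047] F [ 3.8 -1.1 -2.7] w 0.124 q [0.21 0.2  1.98 0.   0.97 0.27]
(np.float64(0.24512632178157173), np.float64(0.23636107498054898))
n 1 t [10.7, -0.4, -0.7] r [-0.0043, -0.0095, 0.0021]  -> [0.43  0.105 0.13 ]
n 4 t [11.7, 0.0, -0.6] r [0.0, 0.0, 0.0]  -> [0.428 0.105 0.083]
```

Request:
apply_moves(
  series=[
    {"translation": [11, 0, -0.5], "delta_rot": [0, -0.005, 0], "hand": 0},
    {"translation": [11, 0, -0.5], "delta_rot": [0, 0, 0], "hand": 0},
    {"translation": [11, 0, -0.5], "delta_rot": [0, 0, 0], "hand": 0},
    {"translation": [11, 0, 0], "delta_rot": [0, 0, 0], "hand": 0},
    {"translation": [8, 0, 0], "delta_rot": [0, 0, 0], "hand": 0},
    {"translation": [5, 0, 0], "delta_rot": [0, 0, 0], "hand": 0},
    {"translation": [0, 0, 0], "delta_rot": [0, 0, 0], "hand": 0},
  ],
)

```text
t: 48.45
tool_pos: [0.4266, 0.1061, 0.0785]
tcp_rot: [0.045, 1.58, -0.048]
contact_force: [2.8, -1.1, -5.4]
gripper_width: 0.124
```

```bash
python3 - <<'E'
from h import *
s=st(); print(hood_now(s['tool_pos']))
E
```

```text
t 48.45 p [0.4266 0.1061 0.0785] rv [ 0.045  1.58  -0.048] F [ 2.8 -1.1 -5.4] w 0.124 q [0.22 0.28 2.07 0.   0.8  0.27]
(np.float64(-0.018469027563363466), np.float64(0.23704048671087508))
```

Request:
apply_moves(
  series=[
    {"translation": [4, 0, 0], "delta_rot": [0, 0, 0], "hand": 0},
    {"translation": [3, 0, 0], "delta_rot": [0, 0, 0], "hand": 0},
  ],
)

```text
t: 48.65
tool_pos: [0.4267, 0.1062, 0.0766]
tcp_rot: [0.046, 1.58, -0.047]
contact_force: [-7.7, -3.1, 38.0]
gripper_width: 0.122
```

```bash
python3 - <<'E'
from h import *
s=st(); print(hood_now(s['tool_pos']))
E
```

```text
t 48.65 p [0.4267 0.1062 0.0766] rv [ 0.046  1.58  -0.047] F [-7.7 -3.1 38. ] w 0.122 q [0.22 0.28 2.07 0.   0.79 0.27]
(np.float64(-0.026530356791591367), np.float64(0.23709578232289397))
```

Request:
apply_moves(
  series=[
    {"translation": [-2, 0, 0], "delta_rot": [0, 0, 0], "hand": 0.28},
    {"translation": [0, 0, 0], "delta_rot": [0, 0, 0], "hand": 0.28},
    {"translation": [0, 0, 0], "delta_rot": [0, 0, 0], "hand": 0.28},
    {"translation": [-20, 0, 0], "delta_rot": [0, 0, 0], "hand": 0.28},
    {"translation": [-30, 0, 0], "delta_rot": [0, 0, 0], "hand": 0.28},
    {"translation": [-40, 0, 0], "delta_rot": [0, 0, 0], "hand": 0},
    {"translation": [-40, 0, 0], "delta_rot": [0, 0, 0], "hand": 0},
    {"translation": [-40, 0, 0], "delta_rot": [0, 0, 0], "hand": 0},
    {"translation": [-40, 0, 0], "delta_rot": [0, 0, 0], "hand": 0},
  ],
)

```text
t: 49.55
tool_pos: [0.4219, 0.1057, 0.2846]
tcp_rot: [0.046, 1.613, -0.055]
contact_force: [1.5, 0.0, -0.0]
gripper_width: 0.007
```

```bash
python3 - <<'E'
from h import *
cham(); d=save('top','t10.png')
hsv=cv2.cvtColor(d['frame'],cv2.COLOR_RGB2HSV); m=(hsv[...,2]>190)&(hsv[...,1]<25); m[:,:150]=0;m[:,280:]=0
for c in blobs(d,m,1000,9000):
    P=np.array([onz(d,u,v,.095)[:2] for u,v in c[:,0,:]],np.float32); print(cv2.minAreaRect(P*1000))
print('knob px',proj(d,ch(65,-172.4,181)))
Q=downR(YAW); plan([(ch(65,-228,290),Q),(ch(65,-228,183),Q)],vmax=30)
E
```

```text
t 49.55 p [0.4219 0.1057 0.2846] rv [ 0.046  1.613 -0.055] F [ 1.5  0.  -0. ] w 0.007 q [0.22 0.09 1.73 0.01 1.36 0.28]
cham [-1.412e+02  2.000e-01  2.846e+02]
((562.9388427734375, 97.80856323242188), (241.4666290283203, 202.13421630859375), 87.17439270019531)
knob px [262.32045538 144.78999681]
n 11 t [-0.2, -20.7, 18.5] r [-0.0009, -0.0027, 0.0003]  -> [ 0.615 -0.133  0.29 ]
n 4 t [26.7, -0.0, -0.0] r [0.0, 0.0, 0.0]  -> [ 0.615 -0.133  0.183]
```

Request:
apply_moves(
  series=[
    {"translation": [0, -21, 18.5], "delta_rot": [-0.001, -0.003, 0], "hand": 0},
    {"translation": [0, -21, 18.5], "delta_rot": [-0.001, -0.003, 0], "hand": 0},
    {"translation": [0, -21, 18.5], "delta_rot": [-0.001, -0.003, 0], "hand": 0},
    {"translation": [0, -21, 18.5], "delta_rot": [-0.001, -0.003, 0], "hand": 0},
    {"translation": [0, -21, 18.5], "delta_rot": [-0.001, -0.003, 0], "hand": 0},
    {"translation": [0, -21, 18.5], "delta_rot": [-0.001, -0.003, 0], "hand": 0},
    {"translation": [0, -21, 18.5], "delta_rot": [-0.001, -0.003, 0], "hand": 0},
    {"translation": [0, -21, 18.5], "delta_rot": [-0.001, -0.003, 0], "hand": 0},
    {"translation": [0, -21, 18.5], "delta_rot": [-0.001, -0.003, 0], "hand": 0},
    {"translation": [0, -21, 18.5], "delta_rot": [-0.001, -0.003, 0], "hand": 0},
    {"translation": [0, -21, 18.5], "delta_rot": [-0.001, -0.003, 0], "hand": 0},
    {"translation": [0, 0, 0], "delta_rot": [0, 0, 0], "hand": 0},
  ],
)

```text
t: 50.8
tool_pos: [0.6201, -0.1431, 0.2729]
tcp_rot: [0.046, 1.585, -0.036]
contact_force: [-0.6, 1.2, 0.4]
gripper_width: 0.004
```

```bash
python3 - <<'E'
from h import *
cham()
Q=downR(YAW); plan([(ch(65,-225,182),Q),(ch(65,-112,182),Q)],vmax=25)
E
```

```text
t 50.8 p [ 0.6201 -0.1431  0.2729] rv [ 0.046  1.585 -0.036] F [-0.6  1.2  0.4] w 0.004 q [-0.25  0.41  1.33  0.    1.42 -0.19]
cham [  70.2 -237.5  272.9]
n 4 t [22.7, 3.1, -1.1] r [0.0005, -0.0038, -0.0014]  -> [ 0.616 -0.13   0.182]
n 5 t [0.0, 22.6, -0.0] r [0.0, 0.0, 0.0]  -> [ 0.622 -0.017  0.182]
```

Request:
apply_moves(
  series=[
    {"translation": [23, 1, -1], "delta_rot": [0, -0.004, -0.001], "hand": 0},
    {"translation": [23, 1, -1], "delta_rot": [0, -0.004, -0.001], "hand": 0},
    {"translation": [23, 1, -1], "delta_rot": [0, -0.004, -0.001], "hand": 0},
    {"translation": [21, 1, -1], "delta_rot": [0, -0.004, -0.001], "hand": 0},
    {"translation": [0, 0, 0], "delta_rot": [0, 0, 0], "hand": 0},
    {"translation": [0, 14, 0], "delta_rot": [0, 0, 0], "hand": 0},
    {"translation": [0, 14, 0], "delta_rot": [0, 0, 0], "hand": 0},
    {"translation": [0, 14, 0], "delta_rot": [0, 0, 0], "hand": 0},
    {"translation": [0, 14, 0], "delta_rot": [0, 0, 0], "hand": 0},
    {"translation": [0, 14, 0], "delta_rot": [0, 0, 0], "hand": 0},
  ],
)

```text
t: 51.8
tool_pos: [0.6173, -0.0612, 0.1773]
tcp_rot: [0.047, 1.575, -0.039]
contact_force: [-0.9, -2.9, -1.5]
gripper_width: 0.006
```

```bash
python3 - <<'E'
from h import *
cham(); d=save('wrist','w6.png',1.4)
E
```

```text
t 51.8 p [ 0.6173 -0.0612  0.1773] rv [ 0.047  1.575 -0.039] F [-0.9 -2.9 -1.5] w 0.006 q [-0.12  0.43  1.53  0.    1.18 -0.07]
cham [  63.  -155.9  177.3]
```

View pics/w6.png

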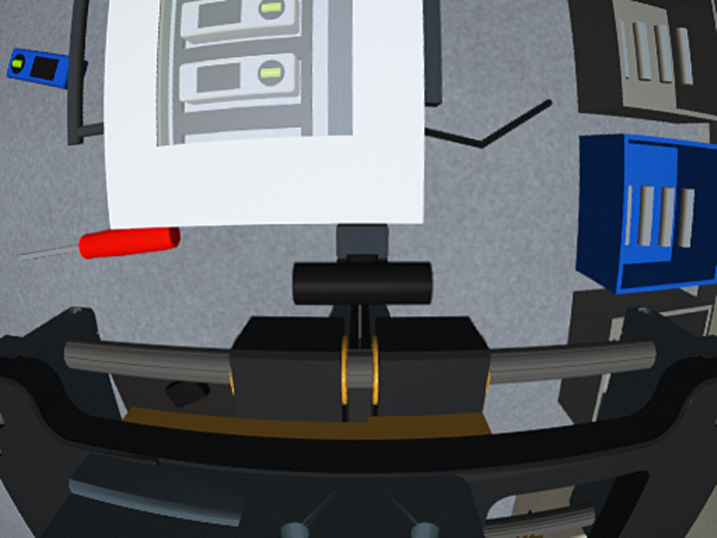

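The knob at (362,283) is being pushed by the closed fingers and is already past upright. Both levels show through the window, seated.

Request:
apply_moves(
  series=[
    {"translation": [0, 12, 0], "delta_rot": [0, 0, 0], "hand": 0},
    {"translation": [0, 12, 0], "delta_rot": [0, 0, 0], "hand": 0},
    {"translation": [0, 12, 0], "delta_rot": [0, 0, 0], "hand": 0},
    {"translation": [0, 10, 0], "delta_rot": [0, 0, 0], "hand": 0},
    {"translation": [0, 0, 0], "delta_rot": [0, 0, 0], "hand": 0},
    {"translation": [-15, -8, 0], "delta_rot": [0, 0, 0], "hand": 0},
    {"translation": [-30, 0, 0], "delta_rot": [0, 0, 0], "hand": 0},
    {"translation": [0, 0, 0], "delta_rot": [0, 0, 0], "hand": 0},
  ],
)

```text
t: 52.65
tool_pos: [0.6201, -0.0143, 0.2235]
tcp_rot: [0.049, 1.576, -0.033]
contact_force: [0.6, -1.1, -0.1]
gripper_width: 0.006
```

```bash
python3 - <<'E'
from h import *
cham()
Q=downR(YAW); plan([(ch(65,-72,215),Q),(ch(65,-68,132),Q)],vmax=20)
E
```

```text
t 52.65 p [ 0.6201 -0.0143  0.2235] rv [ 0.049  1.576 -0.033] F [ 0.6 -1.1 -0.1] w 0.006 q [-0.05  0.4   1.46  0.01  1.29  0.  ]
cham [  63.3 -108.9  223.5]
n 2 t [4.4, 18.4, 0.9] r [0.0011, -0.003, -0.005]  -> [0.624 0.022 0.215]
n 5 t [16.6, 0.8, -0.0] r [0.0, 0.0, 0.0]  -> [0.624 0.026 0.132]
```

Request:
apply_moves(
  series=[
    {"translation": [0, 18, 0], "delta_rot": [0, -0.003, 0], "hand": 0},
    {"translation": [0, 20, 0], "delta_rot": [0, -0.003, 0], "hand": 0},
    {"translation": [10, 2, 0], "delta_rot": [0, 0, 0], "hand": 0},
    {"translation": [14, 0, 0], "delta_rot": [0, 0, 0], "hand": 0},
    {"translation": [14, 0, 0], "delta_rot": [0, 0, 0], "hand": 0},
    {"translation": [12, 0, 0], "delta_rot": [0, 0, 0], "hand": 0},
    {"translation": [12, 0, 0], "delta_rot": [0, 0, 0], "hand": 0},
    {"translation": [10, 0, 0], "delta_rot": [0, 0, 0], "hand": 0},
  ],
)

```text
t: 53.45
tool_pos: [0.6212, 0.0331, 0.1444]
tcp_rot: [0.053, 1.572, -0.029]
contact_force: [-0.5, 0.2, 1.1]
gripper_width: 0.003
```

```bash
python3 - <<'E'
from h import *
cham()
Q=downR(YAW); plan([(ch(65,-68,132),Q)],vmax=20)
E
```

```text
t 53.45 p [0.6212 0.0331 0.1444] rv [ 0.053  1.572 -0.029] F [-0.5  0.2  1.1] w 0.003 q [0.03 0.46 1.58 0.02 1.11 0.07]
cham [ 61.8 -61.5 144.4]
n 1 t [12.3, -6.7, 3.2] r [0.0024, -0.0015, -0.0152]  -> [0.624 0.026 0.132]
```

Request:
apply_moves(
  series=[
    {"translation": [8, -3, 0], "delta_rot": [0, 0, 0], "hand": 0},
    {"translation": [6, -2, 0], "delta_rot": [0, 0, 0], "hand": 0},
    {"translation": [3, 0, 0], "delta_rot": [0, 0, 0], "hand": 0},
    {"translation": [0, 0, 0], "delta_rot": [0, 0, 0], "hand": 0},
  ],
)

```text
t: 53.85
tool_pos: [0.6207, 0.0285, 0.1319]
tcp_rot: [0.055, 1.57, -0.028]
contact_force: [0.4, 0.3, 0.7]
gripper_width: 0.005
```

```bash
python3 - <<'E'
from h import *
cham()
E
```

```text
t 53.85 p [0.6207 0.0285 0.1319] rv [ 0.055  1.57  -0.028] F [0.4 0.3 0.7] w 0.005 q [0.02 0.46 1.6  0.02 1.08 0.06]
cham [ 61.6 -66.2 131.9]
```

Request:
apply_moves(
  series=[
    {"translation": [4, 0, 0], "delta_rot": [0, 0, 0], "hand": 0},
    {"translation": [4, 0, 0], "delta_rot": [0, 0, 0], "hand": 0},
  ],
)

```text
t: 54.05
tool_pos: [0.6215, 0.0282, 0.1303]
tcp_rot: [0.057, 1.565, -0.028]
contact_force: [-10.4, 1.9, 29.8]
gripper_width: 0.001
```

```bash
python3 - <<'E'
from h import *
cham()
E
```

```text
t 54.05 p [0.6215 0.0282 0.1303] rv [ 0.057  1.565 -0.028] F [-10.4   1.9  29.8] w 0.001 q [0.02 0.46 1.6  0.02 1.07 0.06]
cham [ 62.4 -66.4 130.3]
```

Stopped hard at tip height 113 mm, where the knob top should be with the clamp fully down. Retracting to check.

Request:
apply_moves(
  series=[
    {"translation": [-15, 0, 0], "delta_rot": [0, 0, 0], "hand": 0},
    {"translation": [-40, 0, 0], "delta_rot": [0, 0, 0], "hand": 0},
    {"translation": [-40, 0, -10], "delta_rot": [0, 0, 0], "hand": 0.3},
    {"translation": [-40, 10, -30], "delta_rot": [0, 0, 0], "hand": 0.3},
    {"translation": [-30, 30, -30], "delta_rot": [0, 0, 0], "hand": 0.3},
    {"translation": [0, 35, -35], "delta_rot": [0, 0, 0], "hand": 0.3},
    {"translation": [0, 35, -35], "delta_rot": [0, 0, 0], "hand": 0.3},
    {"translation": [0, 35, -35], "delta_rot": [0, 0, 0], "hand": 0.3},
    {"translation": [0, 35, -30], "delta_rot": [0, 0, 0], "hand": 0.3},
    {"translation": [0, 35, -10], "delta_rot": [0, 0, 0], "hand": 0.3},
    {"translation": [0, 35, 0], "delta_rot": [0, 0, 0], "hand": 0.3},
    {"translation": [0, 35, 0], "delta_rot": [0, 0, 0], "hand": 0.3},
    {"translation": [0, 0, 0], "delta_rot": [0, 0, 0], "hand": 0.3},
  ],
)

```text
t: 55.35
tool_pos: [0.4182, 0.3236, 0.2975]
tcp_rot: [0.059, 1.563, -0.04]
contact_force: [0.5, -1.4, -0.0]
gripper_width: 0.298
```

```bash
python3 - <<'E'
from h import *
cham(); d=save('top','t11.png'); e=save('scene','s11.png')
f=d['frame'][100:250,130:330,::-1]; g=e['frame'][140:260,240:360,::-1]
cv2.imwrite('pics/c9.png',np.hstack([cv2.resize(f,(440,330),interpolation=cv2.INTER_CUBIC),cv2.resize(g,(330,330),interpolation=cv2.INTER_CUBIC)]))
hsv=cv2.cvtColor(d['frame'],cv2.COLOR_RGB2HSV)
print('knob pred px in crop',(proj(d,ch(65,-65,106))-[130,100])*2.2)
E
```

```text
t 55.35 p [0.4182 0.3236 0.2975] rv [ 0.059  1.563 -0.04 ] F [ 0.5 -1.4 -0. ] w 0.298 q [0.63 0.2  1.56 0.01 1.37 0.7 ]
cham [-156.6  217.6  297.5]
knob pred px in crop [218.46932085 109.39803647]
```

View pics/c9.png

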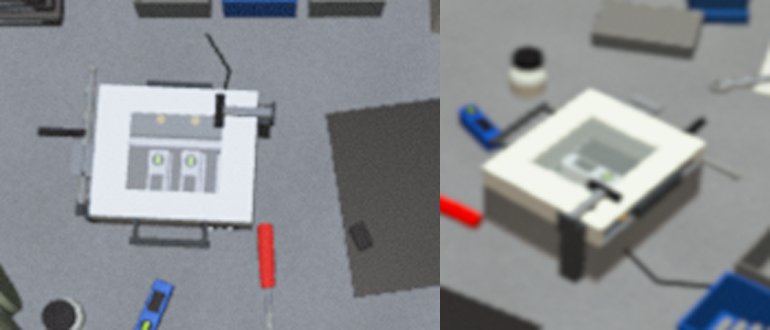

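The clamp lies level over the hood (knob seen at (219,110), predicted (218.5,109.4)), the hood is closed, the rod is stowed, and both levels show through the window. Handing in.

```bash
python3 -c "
from h import *
st(); print(close_job())"
```

```text
t 55.45 p [0.4179 0.3205 0.2976] rv [ 0.059  1.564 -0.043] F [0.4 0.2 0.6] w 0.303 q [0.63 0.2  1.56 0.   1.37 0.69]
the job is handed in; nothing more can be done
None
```

The job is done and handed in at 55 s of the 210 s limit; no verdict was reported.

**What I did**
1. I raised the hood fully, swung the rod up to its stop, and let the hood down onto it. The contact force rose to about 13 N, and the hood stayed up after I let go.
2. I laid the two silver levels from the mat in the left and middle nests. The second was first gripped too high on the mat, so I gripped it again before lifting.
3. I lifted the hood off the rod, folded the rod down to its stop (28 N), and closed the hood (38 N on its seat, measured at the gripping fingers).
4. I pushed the clamp down to its stop (30 N).

**Last checks**
- **Hood:** its outline from above matches the starting position to within 1 mm.
- **Clamp:** its knob is within 1 pixel of where it should be when fully down.
- **Rod:** its handle lies at the stowed position.
- **Levels:** both show upright through the window. I judged them seated from the release heights, which were right for the chamber floor. I did not measure their final positions separately.
- **Other things:** nothing showed the blue look-alikes or other bystanders touched or moved, though I only viewed the area around the chamber at the end.

**Readings that disagreed:** the hood angle worked out from the tool position read 1.385 rad on the prop against the 1.40 given. The open clamp's knob appeared about 10 mm nearer the hood than the 20-degree lean implies. Neither affected the result.

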